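Put the tomato and the lemon under their covers

TASK

Clear the food away: lay the tomato in the middle of the round wooden base and the lemon along the middle of the oblong one (the cheese is already on the square one), then put over each of the three the white cover of its own shape, so that every cover stands fully down inside the raised rim of its base. Leave the bases standing on the worktop and do not push the mug or the honey jar about.

Things in the scene. Friction and masses are not known exactly. Their poses are not given: they have to be found in the camera images.
- tomato_centre (a point): middle of the red tomato with green stalk, about 57 mm across and 62 mm high, standing stalk up on the worktop (this point 31 mm above it); firm, 0.08 kg
- lemon_centre (a point): middle of the yellow lemon, 83 mm long along its x, 58 mm across along its y and 58 mm high, lying on the worktop (this point 29 mm above it); firm, 0.13 kg
- round_base: round wooden base like a shallow tray, 123 mm across, recess floor 107 mm across, empty at the start, for the tomato; loose, 0.45 kg. Origin: centre of its underside, z up. Recess floor at z = 6 mm, rim at z = 22 mm; the recess flares upwards: 3.5 mm play round its cover at the floor, 7.5 mm at the rim
- oblong_base: oblong wooden base like a shallow tray with rounded corners, 135 mm along x by 111 mm along y, recess floor 119 by 95 mm, empty at the start, for the lemon (its length along x); loose, 0.45 kg. Origin: centre of its underside, z up. Recess floor at z = 6 mm, rim at z = 22 mm; the recess flares upwards: 3.5 mm play round its cover at the floor, 7.5 mm at the rim
- square_base: square wooden base like a shallow tray with rounded corners, 113 x 113 mm, recess floor 97 x 97 mm, a block of yellow cheese (54 x 44 x 36 mm) fixed in its middle; loose, 0.45 kg. Origin: centre of its underside, z up. Recess floor at z = 6 mm, rim at z = 22 mm; the recess flares upwards: 3.5 mm play round its cover at the floor, 7.5 mm at the rim
- round_cover: round white cover with a blue lower rim, 100 mm across, 73 mm high without and 105 mm with its brown handle, for the round base; 4 mm walls, open below, stands on its lower edge, handle up. Origin: centre of the lower edge, z up. Central bar handle on top, 32 mm high, 56 mm long along x, 18 mm wide along y. 0.25 kg. Seated, the lower edge rests on the recess floor, inside the raised rim: origin 6 mm above the base's
- oblong_cover: oblong white cover with a blue lower rim, 112 mm along x by 88 mm along y, 69 mm high without and 101 mm with its brown handle, for the oblong base (either way round); 4 mm walls, open below, stands on its lower edge, handle up. Origin: centre of the lower edge, z up. Central bar handle on top, 32 mm high, 56 mm long along x, 18 mm wide along y. 0.25 kg. Seated, the lower edge rests on the recess floor, inside the raised rim: origin 6 mm above the base's
- square_cover: square white cover with a blue lower rim, 90 x 90 mm, 60 mm high without and 92 mm with its brown handle, for the square base (any of the four ways round); 4 mm walls, open below, stands on its lower edge, handle up. Origin: centre of the lower edge, z up. Central bar handle on top, 32 mm high, 56 mm long along x, 18 mm wide along y. 0.25 kg. Seated, the lower edge rests on the recess floor, inside the raised rim: origin 6 mm above the base's
- mug: white mug with grey dots, 82 mm across without the handle, 91 mm high, standing behind the work; a bystander to be left where it is. Origin: centre of its underside
- honey_jar: honey jar with a red cap, 65 mm across, 100 mm high, standing behind the work; a bystander to be left where it is. Origin: centre of its underside

How it is judged:
By the outcome, as a careful person would: the job done as asked, in the order asked, and still so for the second after the job is handed in, with the robot touching nothing.
It also fails if it takes over 141 s, if anything falls off the work surface, if the arm or the gripper's body presses on something with over 40 N, if the wrist force passes 120 N, or if a joint passes its speed limit or range.

ROBOT

A 7-joint arm with a two-finger parallel gripper is mounted at the origin on a cart in front of the work surface, level with it; the furniture and walls round the work are solid. World frame = base frame: x ahead of the robot, y to its left, z up, the work surface at z = 0. Lengths are in mm, angles in rad, forces in N, time in s.
With the tool pointing down it reaches from about 350 to 900 mm from the base axis. Payload 8.1 kg.
Tool frame: the origin (TCP) lies midway between the tips of the shut fingers; the grasp point (between the pads) lies 19 mm behind it; z points along the fingers, y is the line along which they close (so a half turn about z gives the same grasp; the last joint's range is limited). The gripper opens to 92 mm and grips with 3 to 60 N. Pads are 19 mm wide; open, the fingers measure 130 mm over their backs; the gripper's body (75 mm by 190 mm) begins 47 mm behind the grasp point.
Start: joints at [-1.446, 0.434, 0.025, 1.573, -0.012, 1.134, -0.075], TCP at [141.174, 608.861, 226.742] pointing down, gripper open.
Joint ranges: [-2.62, 2.62], [-0.44, 2.09], [-1.27, 1.32], [0.08, 2.57], [-1.32, 4.46], [0.12, 2], [-2.74, 2.74]. Speed limits (rad/s): [2.22, 2.22, 3.01, 3.01, 3.14, 3.14, 3.14].

INTERFACE

Orientations are given as a rotation vector (axis times angle).
In Python, from rig import * gives the robot as it stands.
- The arm moves only by the tool servo_tool, never from a script. Its argument "motion" is a list of rows, each a list of 7 numbers: the turn, a rotation vector about the tool's x, y, z in degrees, then the shift along the tool's x, y, z in cm, then the opening, from 0 (shut) to 1 (fully open). In form: [[rx, ry, rz, x, y, z, grip], ...]. A call has 1 to 8 rows; each row shifts and turns the commanded pose from where the row before left it, along the tool's axes as they then stand; what a row does not reach is not made up. A row lasts 1/8 s, in which the tool goes at most 62.5 mm and 10.7 degrees, less where a joint would pass 70% of its speed; a pose out of reach is approached as far as the arm can. A call with a gripper value outside its range is refused whole. The fingers move at their own pace and stop on an object; "squeeze" is the grip in N (left out, the last holds). Time passes only in rows, so rows that do not move let the fingers close. It gives the time, the measured TCP pose, the force, the opening and the grip force at its end, in the units of the state.
- get_obs(): the state, without advancing time (a new reading comes with each control period).
- get_image(name): name is "scene" or "top" or "wrist"; returns a dict with "frame" (420x560x3 uint8, red, green, blue), "K" (3x3 intrinsics, pixels), "k1" (the pictures are not rectified: a ray, as slopes to the right and down, at radius r is drawn at 1 + k1 r^2 times it, then the intrinsics apply), "world_to_cam" (4x4, takes a point from world to camera coordinates). Camera axes: x right, y down, z forward; pixel columns grow to the right and rows downward; lengths in mm; the calibration is good to about 2 mm. A picture is of the moment at which its call begins. There is no depth.
- close_job(): hands the job in; it is judged then, once.
Trained networks look in the newest picture that a camera, given by its name, has taken for a name from the list of things; names that differ only in an ending like _2 or _b are one class to them, and where a whole thing is asked for, a point or a joint stands for the part that bears it (a point fixed in the world has none). Each returns a list of dicts, best first, with "confidence" (0 to 1); they miss things now and then, are a little off and sometimes report something else, mostly with a low value. They report only what shows in the picture. A call takes as long as a camera call.
- recognise(target, camera): "centre" ([column, row] in pixels, amid what is visible of it).
- outline_of(target, camera): "region" (420x560 bool, what is visible of it) and "centre" ([column, row] in pixels, amid what is visible of it).
The state is a dict: "clock": time; "q": joint angles; "qvel": joint speeds; "tau": joint torques, N m; "eef_pos": TCP position; "ee_rot": TCP orientation; "ft_force": force on the tool from outside, world axes, zero at the start; "torque": the same for the moment, N m; "gripper_width": finger opening in mm; "grip_force": force on a finger pad.
Only numpy, scipy, OpenCV 4.12 (cv2) and the standard library are available. Lean on these libraries where they do the work, as an engineer would, in place of code of your own. Each camera call takes 0.05 s, during which the arm holds its last target. There are 200 camera calls.

## Working session

There is one attempt and no reset: what is moved stays moved. The work goes in short steps, Python scripts to look and compute and a tool call to move; the robot and the scene stay as the last step left them, time stands still between calls to the robot, and variables do not carry over. Pictures are saved under pics/ and viewed, at most 17 in all, crops included, and the job is handed in when it is done.

Besides the shell and the picture viewer there is one more tool, called after ">>>" as a command line: name --pt "numbers of a row" for each row, then --argument value for the rest. servo_tool: Moves the arm, as the interface text tells. Its arguments: {"type":"object","properties":{"motion":{"type":"array"},"squeeze":{"type":"number"}},"required":["motion"]}

```bash
ls; mkdir -p pics; python3 - <<'E'
from rig import *
import cv2
o=get_obs();print(o)
for n in("scene","top"):
    d=get_image(n);cv2.imwrite(f"pics/{n}0.png",d["frame"][:,:,::-1]);print(n,d["K"],d["k1"],d["world_to_cam"])
E
```

```text
pics
{'clock': 0.0, 'q': array([-1.44562938,  0.43521359,  0.02496814,  1.5740973 , -0.0116079 ,
        1.13397817, -0.0750872 ]), 'qvel': array([-6.45443204e-04, -5.63086211e-04,  5.97249974e-05,  2.39195060e-03,
       -7.22162843e-04, -9.03194803e-04, -8.22999117e-04]), 'tau': array([ 1.39032003e-03, -6.67848086e+01,  9.86157395e-01, -3.14446735e+01,
       -6.02339557e-02,  4.30500624e-02,  1.87824385e-04]), 'eef_pos': array([141.06266964, 608.35401725, 225.95066092]), 'ee_rot': array([-3.57084781e-01, -3.12118694e+00,  2.43580792e-03]), 'ft_force': array([0.09944998, 0.31752739, 0.43966677]), 'torque': array([-0.00877691,  0.00413524, -0.00213981]), 'grip_force': 0.0, 'gripper_width': 91.86716734574554}
scene [[381.39917711   0.         281.60721079]
 [  0.         381.39917711 201.69504098]
 [  0.           0.           1.        ]] 0.03442406484039803 [[ 4.32076100e-01 -9.01541904e-01 -2.30746484e-02 -2.54465040e+02]
 [-4.96486570e-01 -2.16432256e-01 -8.40629624e-01  2.65475183e+02]
 [ 7.52868733e-01  3.74672222e-01 -5.41118653e-01  9.48169322e+02]
 [ 0.00000000e+00  0.00000000e+00  0.00000000e+00  1.00000000e+00]]
top [[423.06606998   0.         273.36822965]
 [  0.         423.06606998 207.32224141]
 [  0.           0.           1.        ]] -0.04080123159425515 [[ 8.37804435e-03 -9.99943470e-01  6.54708986e-03 -4.90641929e+01]
 [-9.90398057e-01 -9.20121467e-03 -1.37938489e-01  4.67303156e+02]
 [ 1.37990933e-01 -5.32857029e-03 -9.90419158e-01  1.30213949e+03]
 [ 0.00000000e+00  0.00000000e+00  0.00000000e+00  1.00000000e+00]]
```

View pics/scene0.png

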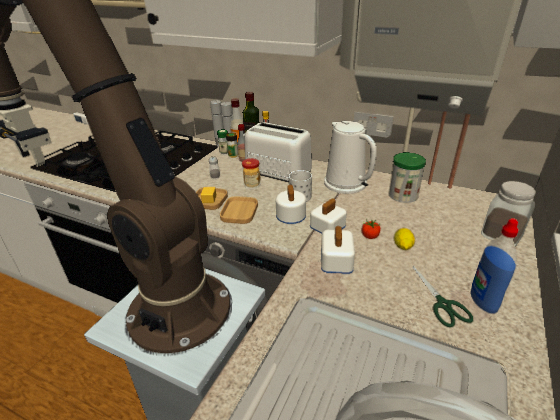

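View pics/top0.png

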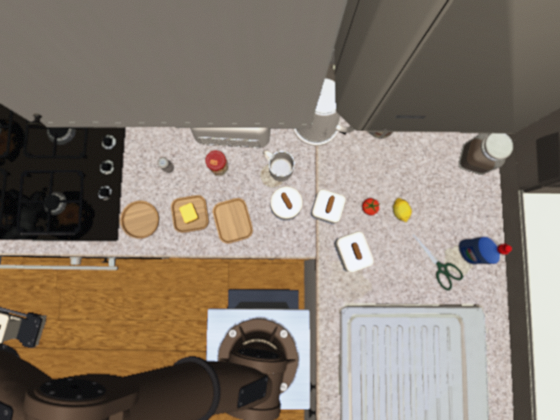

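```bash
cat > h.py <<'E'
from rig import *
import numpy as np, cv2
from scipy.optimize import minimize
from scipy.spatial.transform import Rotation as R
def proj(d,P):
    W=d["world_to_cam"];c=np.asarray(P,float)@W[:3,:3].T+W[:3,3];s=c[:,:2]/c[:,2:]
    s=s*(1+d["k1"]*(s**2).sum(1,keepdims=True));K=d["K"];return s*[K[0,0],K[1,1]]+[K[0,2],K[1,2]]
def unproj(d,uv,z):
    K=d["K"];s0=(np.asarray(uv,float)-[K[0,2],K[1,2]])/[K[0,0],K[1,1]];s=s0.copy()
    for _ in range(20): s=s0/(1+d["k1"]*(s@s))
    W=d["world_to_cam"];r=W[:3,:3].T@[s[0],s[1],1];o=-W[:3,:3].T@W[:3,3];return (o+r*(z-o[2])/r[2])[:2]
def rr(l,w,rad):
    a=np.linspace(0,2*np.pi,48,endpoint=False);c=np.c_[np.cos(a),np.sin(a)]
    return c*rad+np.sign(c)*[l/2-rad,w/2-rad]
H=rr(56,18,5)
M={"round_base":[(rr(123,123,61.5),0,22)],"oblong_base":[(rr(135,111,25),0,22)],"square_base":[(rr(113,113,20),0,22)],
"round_cover":[(rr(100,100,50),0,70),(H,73,105)],"oblong_cover":[(rr(112,88,18),0,66),(H,69,101)],"square_cover":[(rr(90,90,14),0,57),(H,60,92)],
"handle":[(H,-2,0)],
"tomato_centre":[(rr(57,57,28.5),28,32),(rr(40,40,20),8,54)],"lemon_centre":[(rr(83,58,29)*1,26,32)]}
S=4
def mask(d,name,p,z=0):
    c,s=np.cos(p[2]),np.sin(p[2]);m=np.zeros((420,560),np.uint8);m=np.zeros((420,560),np.uint8)
    big=np.zeros((420*S,560*S),np.uint8)
    for o,a,b in M[name]:
        xy=o@np.array([[c,s],[-s,c]])+p[:2]
        P=np.r_[np.c_[xy,np.full(len(xy),a+z)],np.c_[xy,np.full(len(xy),b+z)]]
        h=cv2.convexHull(((proj(d,P)+.5)*S-.5).astype(np.float32)).astype(np.float64)
        cv2.fillPoly(big,[np.round(h*16).astype(np.int32)],255,shift=4)
    return cv2.resize(big,(560,420),interpolation=cv2.INTER_AREA)/255.
def fit(ds,name,regs,p0,z=0,yaws=None):
    def cost(p):
        return sum(1-np.minimum(m,r).sum()/np.maximum(m,r).sum() for d,r in zip(ds,regs) for m in [mask(d,name,p,z)])/len(ds)
    best=None
    for y in (yaws if yaws is not None else np.arange(6)*np.pi/6):
        q=minimize(cost,[p0[0],p0[1],y],method="Nelder-Mead",options=dict(initial_simplex=np.array([[p0[0],p0[1],y],[p0[0]+8,p0[1],y],[p0[0],p0[1]+8,y],[p0[0],p0[1],y+.3]]),xatol=.05,fatol=1e-5))
        if best is None or q.fun<best.fun: best=q
    return best.x,best.fun
def tcp(): o=get_obs();return o["eef_pos"],R.from_rotvec(o["ee_rot"])
def to_tool(goal,yaw):
    """goal tcp xyz; yaw = world direction of tool y (mod pi), tool down. Prints translation in tool axes(cm) & rz deg"""
    p,r=tcp();A=r.as_matrix();cy=np.arctan2(A[1,1],A[0,1])
    dy=(yaw-cy+np.pi/2)%np.pi-np.pi/2
    tilt=r.inv().apply([0,0,-1]) # should be 0,0,1
    print("tool move cm",np.round(r.inv().apply(np.array(goal)-p)/10,2),"rz deg",round(-np.degrees(dy),1),"tilt rx,ry deg",np.round(np.degrees([-tilt[1],tilt[0]]),2),"tcp",np.round(p,1),"tooly yaw",round(np.degrees(cy),1))
def brown(f,reg):
    hsv=cv2.cvtColor(f,cv2.COLOR_RGB2HSV);k=(hsv[...,1]>90)&(hsv[...,0]<22)&(hsv[...,2]<215)&cv2.dilate(reg.astype(np.uint8),np.ones((3,3))).astype(bool)
    return k
E
python3 - <<'E'
from h import *
dt=get_image("top");ds=get_image("scene")
for n in ["round_base","oblong_base","square_base","round_cover","oblong_cover","square_cover","tomato_centre","lemon_centre","mug","honey_jar"]:
    for cam,d in(("top",dt),("scene",ds)):
        for r in outline_of(n,cam)[:2]:
            if r["confidence"]<.3: continue
            g=r["region"].astype(float);z=sum(M[n][0][1:])/2 if n in M else 45
            p0=unproj(d,r["centre"],z);s=f"{n} {cam} {r['confidence']:.2f} px {np.round(r['centre'])} p0 {np.round(p0)}"
            if n in M:
                x,f=fit([d],n,[g],p0,yaws=[0] if n in("tomato_centre","round_base") else None);s+=f" fit {np.round(x[:2],1)} {np.degrees(x[2]):.1f} err {f:.3f}"
                if "cover" in n and cam=="top":
                    k=brown(d["frame"],r["region"]);hz=M[n][1][2]
                    x,f=fit([d],"handle",[k.astype(float)],unproj(d,[np.nonzero(k)[1].mean(),np.nonzero(k)[0].mean()],hz),z=hz-10);s+=f" handle {np.round(x[:2],1)} {np.degrees(x[2]):.1f} err {f:.3f}"
            print(s)
E
```

```text
round_base top 0.81 px [142. 216.] p0 [438. 377.] fit [427.4 383.1] 20.6 err 0.058
oblong_base top 0.92 px [231. 222.] p0 [422.  90.] fit [427.   85.1] 196.3 err 0.045
oblong_base top 0.60 px [400. 208.] p0 [ 473. -455.] fit [ 497.4 -474.8] 122.2 err 0.776
oblong_base scene 0.86 px [239. 211.] p0 [419.  78.] fit [432.5  86.1] 17.3 err 0.062
square_base top 0.78 px [188. 214.] p0 [448. 228.] fit [447.8 221.3] 13.1 err 0.063
square_base scene 0.83 px [212. 196.] p0 [462. 216.] fit [454.3 222.4] 9.0 err 0.233
round_cover top 0.82 px [285. 200.] p0 [490. -82.] fit [479.7 -82.6] 11.7 err 0.043 handle [482.6 -81.5] 30.4 err 0.367
round_cover top 0.42 px [326. 204.] p0 [ 480. -211.] fit [ 471.5 -214.3] 16.3 err 0.144 handle [ 470.5 -213.8] -15.8 err 0.379
round_cover scene 0.95 px [290. 205.] p0 [490. -81.] fit [483.5 -83.9] 25.6 err 0.124
oblong_cover top 0.81 px [356. 251.] p0 [ 331. -304.] fit [ 331.5 -294.5] 200.5 err 0.034 handle [ 333.7 -292.7] 19.9 err 0.361
oblong_cover scene 0.82 px [337. 252.] p0 [ 325. -298.] fit [ 333.  -294.6] 20.5 err 0.050
square_cover top 0.81 px [325. 205.] p0 [ 478. -208.] fit [ 472.8 -215.7] 161.6 err 0.066 handle [ 472.1 -215.2] -21.5 err 0.362
square_cover scene 0.55 px [326. 216.] p0 [ 488. -209.] fit [ 476.3 -216.5] -15.4 err 0.165
tomato_centre top 0.63 px [370. 206.] p0 [ 475. -351.] fit [ 475.3 -352.1] 6.7 err 0.100
tomato_centre scene 0.67 px [372. 230.] p0 [ 468. -360.] fit [ 471.2 -355. ] 3.6 err 0.176
lemon_centre top 0.92 px [401. 214.] p0 [ 451. -451.] fit [ 465.1 -451. ] 24.3 err 0.136
lemon_centre scene 0.90 px [404. 238.] p0 [ 472. -453.] fit [ 469.  -450.6] 8.9 err 0.103
mug top 0.90 px [280. 165.] p0 [601. -66.]
mug top 0.53 px [189. 213.] p0 [445. 217.]
mug scene 0.73 px [300. 183.] p0 [622. -60.]
honey_jar top 0.69 px [216. 166.] p0 [598. 138.]
honey_jar scene 0.78 px [254. 172.] p0 [629. 133.]
```

The top view shows the round base at (140,219), the square base at (190,213) and the oblong base at (233,220). The covers are at (286,203) round, (329,206) square and (354,252) oblong. The tomato is at (371,206) and the lemon at (403,209). The fits from the two cameras agree to within about 4 mm.

First I turn the tool to yaw 0, so that tool x is world y and tool y is world x.

>>> servo_tool --pt "0 0 9.6 0 0 0 1" --pt "0 0 9.6 0 0 0 1" --pt "0 0 9.6 0 0 0 1" --pt "0 0 9.6 0 0 0 1" --pt "0 0 9.6 0 0 0 1" --pt "0 0 9.6 0 0 0 1" --pt "0 0 9.6 0 0 0 1" --pt "0 0 9.6 0 0 0 1" --squeeze 15

```text
clock: 2.2
eef_pos: [141.1, 608.9, 226.8]
ee_rot: [-2.225, -2.218, -0.0]
ft_force: [0.0, -0.2, 0.5]
gripper_width: 91.9
grip_force: 0.0
```

>>> servo_tool --pt "0 0 0 -4.5 4 0 1" --pt "0 0 0 -4.5 4 0 1" --pt "0 0 0 -4.5 4 0 1" --pt "0 0 0 -4.5 4 0 1" --pt "0 0 0 -4.5 4 0 1" --pt "0 0 0 -4.5 4 0 1" --pt "0 0 0 -5 3.5 0 1" --pt "0 0 0 -6 1 0 1"

```text
clock: 3.2
eef_pos: [429.2, 227.9, 227.0]
ee_rot: [2.219, 2.222, 0.002]
ft_force: [1.2, 0.3, 0.3]
gripper_width: 91.9
grip_force: 0.0
```

>>> servo_tool --pt "0 0 0 -6 0.2 0 1" --pt "0 0 0 -6 0.2 0 1" --pt "0 0 0 -6 0.2 0 1" --pt "0 0 0 -6 0.2 0 1" --pt "0 0 0 -6 0.2 0 1" --pt "0 0 0 -6 0.2 0 1" --pt "0 0 0 -6 0.2 0 1" --pt "0 0 0 -6 0.2 0 1"

```text
clock: 4.2
eef_pos: [444.5, -252.1, 227.0]
ee_rot: [2.217, 2.225, 0.001]
ft_force: [1.0, 1.0, -0.1]
gripper_width: 91.7
grip_force: 0.0
```

>>> servo_tool --pt "0 0 0 -5 1.4 0 1" --pt "0 0 0 -5 1.4 0 1" --pt "0 0 0 0 0 0 1"

```text
clock: 4.58
eef_pos: [471.9, -354.7, 226.6]
ee_rot: [2.223, 2.218, -0.004]
ft_force: [0.1, 1.3, -0.2]
gripper_width: 91.8
grip_force: 0.0
```

```bash
cat > look.py <<'E'
import sys
from h import *
d=get_image("wrist");nm=sys.argv[1]
if len(sys.argv)>2: cv2.imwrite("pics/"+sys.argv[2],d["frame"][:,:,::-1])
o=outline_of(nm,"wrist")
for r in o[:2]:
    if r["confidence"]<.3 and r is not o[0]: continue
    g=r["region"].astype(float);z=sum(M[nm][0][1:])/2
    x,f=fit([d],nm,[g],unproj(d,r["centre"],z),yaws=[0] if nm in("tomato_centre","round_base") else None)
    b=np.nonzero(g);print(nm,round(r["confidence"],2),np.round(r["centre"]),"fit",np.round(x[:2],1),round(np.degrees(x[2])%180,1),"err",round(f,3),"rows",b[0].min(),b[0].max(),"cols",b[1].min(),b[1].max())
    if "cover" in nm:
        k=brown(d["frame"],r["region"]).astype(np.uint8);k=cv2.morphologyEx(k,cv2.MORPH_OPEN,np.ones((3,3)));hz=M[nm][1][2];b=np.nonzero(k)
        if len(b[0])>50:
            x,f=fit([d],"handle",[k.astype(float)],unproj(d,[b[1].mean(),b[0].mean()],hz-10),z=hz-5);print("  handle",np.round(x[:2],1),round(np.degrees(x[2])%180,1),"err",round(f,3))
print("tcp",np.round(get_obs()["eef_pos"],1),np.round(get_obs()["ee_rot"],3))
E
python3 look.py tomato_centre w1.png; python3 look.py lemon_centre
```

```text
tomato_centre 0.65 [283. 190.] fit [ 476.1 -352. ] 2.2 err 0.031 rows 168 214 cols 262 308
tcp [ 472.2 -350.6  226.4] [-2.219e+00 -2.222e+00  1.000e-03]
lemon_centre 0.87 [277. 263.] fit [ 472.9 -449.9] 166.9 err 0.605 rows 247 267 cols 251 306
tcp [ 472.7 -349.1  226.6] [-2.217e+00 -2.225e+00 -1.000e-03]
```

View pics/w1.png

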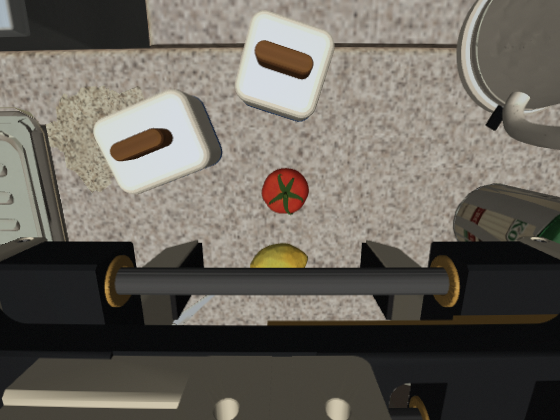

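The wrist view shows the tomato at (285,190) and the lemon half hidden at (278,260), tilted slightly up to the right. Both the square cover (285,65) and the oblong cover (152,140) are upright. I go down for the tomato.

>>> servo_tool --pt "0 0 0 -0.1 0.3 5 1" --pt "0 0 0 0 0 5 1" --pt "0 0 0 0 0 5 1" --pt "0 0 0 0 0 4 1" --pt "0 0 0 0 0 1.9 1" --pt "0 0 0 0 0 0 0.9" --pt "0 0 0 0 0 0 0.5" --pt "0 0 0 0 0 0 0.4" --squeeze 12

```text
clock: 5.78
eef_pos: [476.5, -351.8, 19.2]
ee_rot: [2.217, 2.223, 0.001]
ft_force: [0.6, 0.8, 0.5]
gripper_width: 67.2
grip_force: 0.0
```

```bash
python3 -c "
from h import *
o=get_obs();print(o['eef_pos'],o['gripper_width'],o['grip_force'],o['ft_force'])"; 
```

```text
[ 476.50432478 -351.8482187    19.2319396 ] 67.21356535406558 0.0 [0.55496176 0.75069956 0.47434443]
```

>>> servo_tool --pt "0 0 0 0 0 0 0.3" --pt "0 0 0 0 0 0 0.3" --pt "0 0 0 0 0 0 0.3" --pt "0 0 0 0 0 -2 0.3" --pt "0 0 0 0 0 -4 0.3" --pt "0 0 0 0 0 -5 0.3" --pt "0 0 0 0 0 -3 0.3"

```text
clock: 6.65
eef_pos: [475.8, -352.1, 161.3]
ee_rot: [2.217, 2.221, 0.001]
ft_force: [1.0, -0.2, -1.1]
gripper_width: 55.6
grip_force: 12.0
```

>>> servo_tool --pt "0 0 0 3 -0.2 0 0.3" --pt "0 0 0 6 -0.4 0 0.3" --pt "0 0 0 6 -0.4 0 0.3" --pt "0 0 0 6 -0.4 0 0.3" --pt "0 0 0 6 -0.4 0 0.3" --pt "0 0 0 6 -0.4 0 0.3" --pt "0 0 0 6 -0.4 0 0.3" --pt "0 0 0 6 -0.4 0 0.3"

```text
clock: 7.65
eef_pos: [444.2, 100.4, 158.9]
ee_rot: [2.219, 2.224, 0.003]
ft_force: [0.9, -0.0, -0.6]
gripper_width: 55.4
grip_force: 12.0
```

>>> servo_tool --pt "0 0 0 6 -0.4 0 0.3" --pt "0 0 0 6 -0.4 0 0.3" --pt "0 0 0 6 -0.4 0 0.3" --pt "0 0 0 6 -0.4 0 0.3" --pt "0 0 0 2 -0.2 0 0.3" --pt "0 0 0 0 0 0 0.3"

```text
clock: 8.4
eef_pos: [425.5, 359.3, 158.1]
ee_rot: [2.216, 2.226, 0.0]
ft_force: [0.4, -0.5, -0.4]
gripper_width: 55.6
grip_force: 12.0
```

```bash
python3 look.py round_base w2.png; python3 look.py square_base;python3 look.py oblong_base
```

```text
round_base 0.8 [285. 173.] fit [429.1 384.1] 9.8 err 0.121 rows 119 227 cols 225 344
tcp [426.3 356.6 158.2] [ 2.22   2.221 -0.   ]
square_base 0.74 [318. 315.] fit [450.6 181.1] 102.6 err 0.887 rows 295 320 cols 251 343
tcp [426.5 356.4 158.2] [ 2.222  2.221 -0.   ]
tcp [426.3 357.  158.1] [-2.221 -2.221 -0.   ]
```

View pics/w2.png

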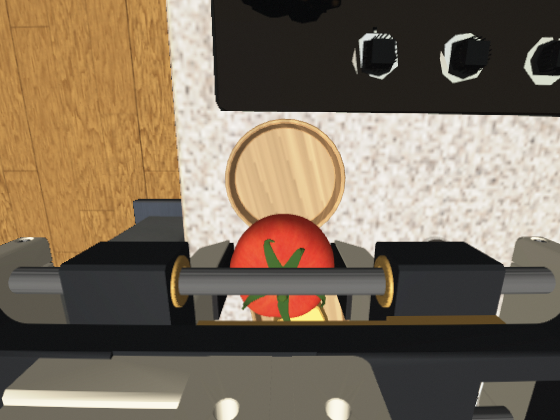

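The tomato is held centrally at (283,265) and the round base is at (285,178). I place it.

>>> servo_tool --pt "0 0 0 2.7 0.3 2 0.3" --pt "0 0 0 0 0 5 0.3" --pt "0 0 0 0 0 4 0.3" --pt "0 0 0 0 0 2 0.3" --pt "0 0 0 0 0 0.4 0.3" --pt "0 0 0 0 0 0 0.3"

```text
clock: 9.45
eef_pos: [429.1, 384.7, 24.0]
ee_rot: [2.22, 2.223, -0.001]
ft_force: [0.3, -0.5, -0.6]
gripper_width: 55.5
grip_force: 12.0
```

>>> servo_tool --pt "0 0 0 0 0 0 0.78" --pt "0 0 0 0 0 0 0.78" --pt "0 0 0 0 0 -4 0.78" --pt "0 0 0 0 0 -6 0.9" --pt "0 0 0 -3 0 -6 1" --pt "0 0 0 -6 0.4 -4 1" --pt "0 0 0 -6 0.4 0 1" --pt "0 0 0 -6 0.4 0 1"

```text
clock: 10.45
eef_pos: [440.9, 184.1, 215.0]
ee_rot: [-2.218, -2.225, -0.003]
ft_force: [1.4, -0.3, -0.3]
gripper_width: 92.0
grip_force: 0.0
```

>>> servo_tool --pt "0 0 0 -6 0.3 0 1" --pt "0 0 0 -6 0.3 0 1" --pt "0 0 0 -6 0.3 0 1" --pt "0 0 0 -6 0.3 0 1" --pt "0 0 0 -6 0.3 0 1" --pt "0 0 0 -6 0.3 0 1" --pt "0 0 0 -6 0.3 0 1" --pt "0 0 0 -6 0.3 0 1"

```text
clock: 11.45
eef_pos: [466.0, -296.0, 214.4]
ee_rot: [2.218, 2.225, 0.001]
ft_force: [0.9, 0.0, 0.8]
gripper_width: 91.7
grip_force: 0.0
```

>>> servo_tool --pt "0 0 0 -6 0.1 0 1" --pt "0 0 0 -6 0.1 0 1" --pt "0 0 0 -4 0 0 1" --pt "0 0 0 0 0 0 1"

```text
clock: 11.95
eef_pos: [466.3, -458.1, 214.3]
ee_rot: [2.223, 2.218, -0.004]
ft_force: [-0.5, -0.3, 0.3]
gripper_width: 91.9
grip_force: 0.0
```

```bash
python3 look.py lemon_centre w3.png; python3 look.py oblong_cover;python3 look.py square_cover
python3 - <<'E'
from h import *
dt=get_image("top")
for n in["tomato_centre","round_base"]:
    for r in outline_of(n,"top")[:2]: print(n,r["confidence"],r["centre"],unproj(dt,r["centre"],37 if n[0]=="t" else 22))
E
```

```text
lemon_centre 0.62 [280. 192.] fit [ 465.9 -451.8] 21.1 err 0.135 rows 165 216 cols 249 314
tcp [ 467.9 -454.3  214. ] [-2.219 -2.223 -0.   ]
oblong_cover 0.71 [146.  47.] fit [ 334.1 -292.9] 22.1 err 0.024 rows 0 106 cols 75 219
  handle [ 335.7 -295.6] 9.6 err 0.294
tcp [ 468.9 -452.9  214.2] [-2.217e+00 -2.225e+00 -2.000e-03]
square_cover 0.7 [286.  11.] fit [ 474.7 -215.2] 73.8 err 0.024 rows 0 31 cols 240 324
tcp [ 469.1 -452.8  214.4] [-2.216e+00 -2.226e+00 -2.000e-03]
tomato_centre 0.63 [139.3, 219.1] [425.8688475  375.53861735]
tomato_centre 0.38 [148.1, 220.7] [421.09727213 347.5222132 ]
round_base 0.79 [146.0, 223.6] [413.36323295 358.15185327]
```

View pics/w3.png

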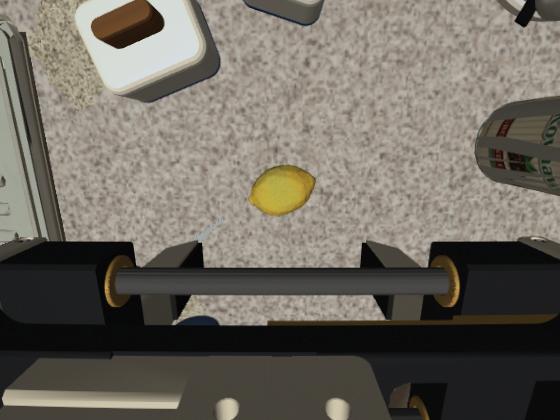

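The lemon is centred at (282,191), with its tips at (250,201) and (315,182), so its yaw is about 17°.

>>> servo_tool --pt "0 0 0 0.2 -0.2 0 1" --pt "0 0 10.4 0 0 2 1" --pt "0 0 10.4 0 0 2 1" --pt "0 0 10.4 0 0 2 1" --pt "0 0 10.4 0 0 2 1" --pt "0 0 10.4 0 0 2 1" --pt "0 0 10.4 0 0 2 1" --pt "0 0 10.4 0 0 2 1"

```text
clock: 13.4
eef_pos: [466.4, -451.9, 73.7]
ee_rot: [3.107, 0.465, 0.0]
ft_force: [0.8, 0.6, 0.8]
gripper_width: 91.8
grip_force: 0.0
```

>>> servo_tool --pt "0 0 0 0 0 3 1" --pt "0 0 0 0 0 2.2 1" --pt "0 0 0 0 0 0.4 1" --pt "0 0 0 0 0 0 1"

```text
clock: 13.9
eef_pos: [466.3, -452.6, 18.8]
ee_rot: [3.105, 0.474, 0.0]
ft_force: [-0.5, -0.3, 1.0]
gripper_width: 91.5
grip_force: 0.0
```

```bash
python3 -c "
from h import *
to_tool([467,-451,18],np.radians(-73))"
```

```text
tool move cm [ 0.11 -0.13  0.08] rz deg 0.3 tilt rx,ry deg [ 0.03 -0.01] tcp [ 466.3 -452.6   18.8] tooly yaw -72.7
```

>>> servo_tool --pt "0 0 0 0.1 -0.1 0 0.5" --pt "0 0 0 0 0 0 0.3" --pt "0 0 0 0 0 0 0.3" --pt "0 0 0 0 0 0 0.3" --pt "0 0 0 0 0 0 0.3" --pt "0 0 0 0 0 -2 0.3" --pt "0 0 0 0 0 -6 0.3" --pt "0 0 0 0 0 -6 0.3" --squeeze 15

```text
clock: 14.9
eef_pos: [466.4, -450.9, 160.7]
ee_rot: [3.106, 0.472, -0.001]
ft_force: [1.3, -0.6, -0.2]
gripper_width: 56.0
grip_force: 15.0
```

>>> servo_tool --pt "0 0 0 0.4 -3 -1 0.3" --pt "0 0 0 0.7 -5.8 0 0.3" --pt "0 0 0 0.7 -5.8 0 0.3" --pt "0 0 0 0.7 -5.8 0 0.3" --pt "0 0 0 0.7 -5.8 0 0.3" --pt "0 0 0 0.7 -5.8 0 0.3" --pt "0 0 0 0.7 -5.8 0 0.3" --pt "0 0 0 0.7 -5.8 0 0.3"

```text
clock: 15.9
eef_pos: [387.1, -17.7, 168.7]
ee_rot: [-3.105, -0.472, -0.001]
ft_force: [1.0, 1.3, -0.7]
gripper_width: 56.6
grip_force: 15.0
```

>>> servo_tool --pt "0 0 0 0.5 -5.8 0 0.3" --pt "0 0 0 0.3 -3 0 0.3" --pt "0 0 0 0 0 0 0.3"

```text
clock: 16.27
eef_pos: [368.5, 69.2, 168.6]
ee_rot: [-3.103, -0.48, 0.0]
ft_force: [-0.0, -0.4, 0.2]
gripper_width: 56.0
grip_force: 15.0
```

```bash
python3 look.py oblong_base w4.png; python3 look.py lemon_centre; python3 -c "
from h import *
to_tool([430,85.5,25],np.radians(-73))"
```

```text
oblong_base 0.92 [281. 134.] fit [428.5  86.6] 16.3 err 0.062 rows 71 207 cols 229 341
tcp [369.1  66.9 168.6] [-3.105e+00 -4.730e-01 -1.000e-03]
lemon_centre 0.94 [278. 254.] fit [339.2  57.5] 100.9 err 0.566 rows 194 321 cols 228 334
tcp [369.2  66.2 168.5] [-3.106 -0.47  -0.   ]
tool move cm [ 6.37 -0.04 14.35] rz deg 0.2 tilt rx,ry deg [-0.02 -0.02] tcp [369.2  66.2 168.5] tooly yaw -72.8
```

View pics/w4.png

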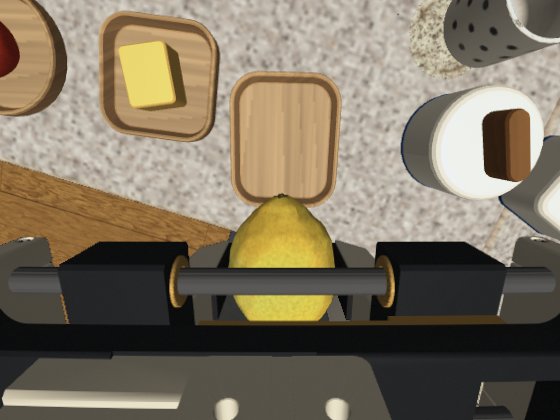

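The lemon is held with its length along the oblong base, which is at (285,138). The round base shows the tomato inside at (0,50). I place the lemon.

>>> servo_tool --pt "0 0 0 3.3 -0.1 0 0.3" --pt "0 0 0 3 0 2 0.3" --pt "0 0 0 0 0 5 0.3" --pt "0 0 0 0 0 4.4 0.3" --pt "0 0 0 0 0 2.5 0.3" --pt "0 0 0 0 0 0.5 0.3" --pt "0 0 0 0 0 0 0.3"

```text
clock: 17.35
eef_pos: [429.2, 85.6, 24.5]
ee_rot: [3.106, 0.469, -0.001]
ft_force: [-0.2, 0.2, -1.1]
gripper_width: 56.1
grip_force: 15.0
```

>>> servo_tool --pt "0 0 0 0 0 0 0.74" --pt "0 0 0 0 0 0 0.74" --pt "0 0 0 0 0 -3 0.74" --pt "0 0 0 0 0 -6 0.9" --pt "0 0 0 0 0 -6 1" --pt "0 0 0 -3 0 -5 1" --pt "0 0 0 -1 0 0 1" --pt "0 0 0 0 0 0 1"

```text
clock: 18.35
eef_pos: [396.6, 80.7, 214.8]
ee_rot: [-3.101, -0.48, -0.006]
ft_force: [-0.1, 0.5, 1.0]
gripper_width: 92.0
grip_force: 0.0
```

```bash
python3 look.py oblong_base w5.png; python3 look.py round_base; python3 look.py square_base; python3 look.py round_cover;python3 - <<'E'
from h import *
d=get_image("wrist")
for n,z in(("lemon_centre",35),("tomato_centre",37)):
    for r in outline_of(n,"wrist")[:1]:
        x,f=fit([d],n,[r["region"].astype(float)],unproj(d,r["centre"],z),z=6,yaws=[.3]);print(n,r["confidence"],r["centre"],np.round(x,2),f)
E
```

```text
oblong_base 0.64 [268. 146.] fit [428.4  86.7] 15.8 err 0.297 rows 109 223 cols 240 334
oblong_base 0.42 [29. 88.] fit [425.8 453. ] 59.8 err 0.44 rows 59 115 cols 0 61
tcp [397.2  80.3 214.6] [-3.104 -0.478 -0.005]
round_base 0.87 [60. 94.] fit [428.8 386.1] 151.9 err 0.321 rows 33 145 cols 0 98
tcp [397.4  79.7 214.4] [3.104 0.476 0.005]
square_base 0.95 [178. 115.] fit [449.2 223.5] 9.0 err 0.044 rows 60 169 cols 127 228
tcp [397.4  79.4 214.4] [3.104 0.475 0.005]
round_cover 0.58 [442. 170.] fit [482.1 -79.7] 17.7 err 0.045 rows 125 217 cols 384 499
  handle [481.4 -77.1] 45.8 err 0.355
tcp [397.3  79.4 214.4] [3.104 0.475 0.005]
lemon_centre 0.81 [282.9, 176.3] [4.2733e+02 8.6340e+01 3.2000e-01] 0.13141854531301156
tomato_centre 0.75 [23.8, 90.5] [430.18 382.34   0.49] 0.03606871919001109
```

View pics/w5.png

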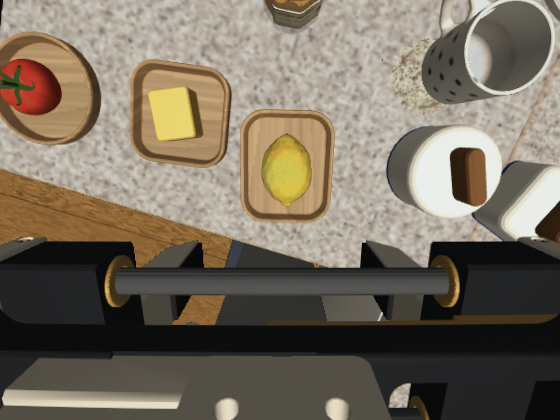

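Both foods sit in the middle of their bases: the lemon at (286,170), the tomato at (28,88). Next is the round cover.

>>> servo_tool --pt "0 0 -6 0 5.6 0 1" --pt "0 0 -6 0 5.6 0 1" --pt "0 0 0 0 5.4 0 1" --pt "0 0 0 0 0 0 1" --pt "0 0 0 0 0 0 1"

```text
clock: 19.52
eef_pos: [457.7, -62.2, 214.8]
ee_rot: [3.046, 0.768, 0.004]
ft_force: [0.9, 0.5, 0.1]
gripper_width: 91.8
grip_force: 0.0
```

```bash
python3 look.py round_cover w6.png; python3 look.py square_cover
```

```text
round_cover 0.63 [308. 190.] fit [482.5 -81.1] 171.5 err 0.027 rows 143 236 cols 262 355
  handle [482.9 -81.3] 29.3 err 0.062
tcp [457.7 -60.4 214.9] [-3.045 -0.774 -0.005]
square_cover 0.81 [393. 228.] fit [ 474.2 -212. ] 163.7 err 0.43 rows 193 266 cols 347 448
  handle [ 477.9 -217.2] 35.2 err 0.487
square_cover 0.33 [381. 318.] fit [ 330.4 -239.4] 129.6 err 0.931 rows 303 407 cols 354 409
  handle [ 312.6 -306.2] 28.6 err 0.409
tcp [457.9 -60.  215. ] [-3.044 -0.776 -0.006]
```

View pics/w6.png

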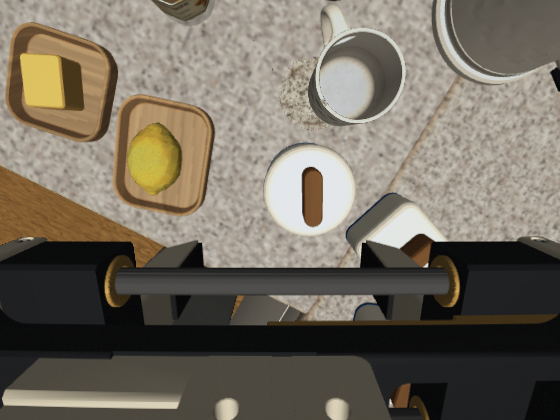

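The round cover is at (309,190) and its handle is almost in line with the tool's x.

```bash
python3 -c "
from h import *
to_tool([482.8,-81.3,79],np.radians(-60.7))"
```

```text
tool move cm [ 1.12  3.05 13.61] rz deg -0.7 tilt rx,ry deg [ 0.04 -0.2 ] tcp [457.9 -60.  215. ] tooly yaw -61.4
```

>>> servo_tool --pt "0 0 -0.7 1.1 3.1 0 1" --pt "0 0 0 0 0 4 0.7" --pt "0 0 0 0 0 5 0.6" --pt "0 0 0 0 0 3.5 0.6" --pt "0 0 0 0 0 1.1 0.6" --pt "0 0 0 0 0 0 0.6"

```text
clock: 20.48
eef_pos: [483.2, -83.3, 79.5]
ee_rot: [3.04, 0.791, 0.005]
ft_force: [-1.1, 0.4, -0.0]
gripper_width: 55.7
grip_force: 0.0
```

```bash
python3 -c "
from h import *
to_tool([482.8,-81.3,79],np.radians(-60.7));print(get_obs()['gripper_width'],get_obs()['ft_force'])"
```

```text
tool move cm [ 0.06 -0.19  0.05] rz deg -0.1 tilt rx,ry deg [ 0.09 -0.18] tcp [483.2 -83.3  79.5] tooly yaw -60.8
55.65642653222473 [-1.06356468  0.36129404 -0.03479696]
```

>>> servo_tool --pt "0 0 0 0 0 0 0.3" --pt "0 0 0 0 0 0 0.1" --pt "0 0 0 0 0 0 0.1" --pt "0 0 0 0 0 0 0.1" --pt "0 0 0 0 0 -1.5 0.1" --pt "0 0 0 0 0 -4 0.1" --pt "0 0 0 0 0 -6 0.1" --pt "0 0 0 0 0 -3.5 0.1" --squeeze 30

```text
clock: 21.48
eef_pos: [482.7, -85.0, 232.2]
ee_rot: [3.04, 0.787, 0.009]
ft_force: [-0.1, 0.3, -3.3]
gripper_width: 18.0
grip_force: 29.9
```

>>> servo_tool --pt "0 0 0 1.1 -2.7 0 0.1" --pt "0 0 0 2.3 -5.4 0 0.1" --pt "0 0 0 2.3 -5.4 0 0.1" --pt "0 0 0 2.3 -5.4 0 0.1" --pt "0 0 0 2.3 -5.4 0 0.1" --pt "0 0 0 2.3 -5.4 0 0.1" --pt "0 0 0 2.3 -5.4 0 0.1" --pt "0 0 0 2 -5.4 0 0.1"

```text
clock: 22.48
eef_pos: [432.7, 353.7, 229.9]
ee_rot: [3.04, 0.788, 0.006]
ft_force: [0.3, 0.2, -3.6]
gripper_width: 17.7
grip_force: 29.9
```

>>> servo_tool --pt "0 0 0 1 -2.7 0 0.1" --pt "0 0 0 0 0 0 0.1" --pt "0 0 0 0 0 0 0.1" --pt "0 0 0 0 0 0 0.1"

```text
clock: 22.98
eef_pos: [429.4, 378.9, 229.5]
ee_rot: [3.041, 0.785, 0.006]
ft_force: [-0.3, 0.4, -3.6]
gripper_width: 17.3
grip_force: 29.9
```

```bash
cat > chk.py <<'E'
import sys
from h import *
# base pose & held cover from the top and scene cameras; held cover height z
b,c,zc=sys.argv[1],sys.argv[2],float(sys.argv[3])
for cam in("top","scene"):
    d=get_image(cam)
    for n,z in((b,0),(c,zc)):
        for r in outline_of(n,cam)[:2]:
            if r["confidence"]<.4: continue
            x,f=fit([d],n,[r["region"].astype(float)],unproj(d,r["centre"],z+30),z=z,yaws=[0] if "round" in n else [0,.5,1,1.5]);print(cam,n,round(r["confidence"],2),np.round(r["centre"]),np.round(x[:2],1),round(np.degrees(x[2])%180,1),round(f,3))
to_tool([428.8,385,85],np.radians(-60.7))
E
python3 chk.py round_base round_cover 151;python3 look.py round_base w7.png
```

```text
top round_base 0.92 [150. 227.] [427.2 381. ] 87.0 0.5
top round_cover 0.9 [130. 217.] [426. 376.] 127.8 0.504
scene round_cover 0.92 [167. 145.] [429.9 373. ] 60.0 0.346
scene round_cover 0.73 [240. 210.] [235.9 -45. ] 35.1 0.644
tool move cm [ 0.17 -0.44 14.42] rz deg -0.2 tilt rx,ry deg [ 0.08 -0.19] tcp [428.9 380.2 229.2] tooly yaw -60.9
round_base 0.93 [277. 155.] fit [429.5 384. ] 99.4 err 0.801 rows 142 183 cols 232 325
tcp [428.9 380.4 229.1] [3.04  0.789 0.006]
```

View pics/w7.png

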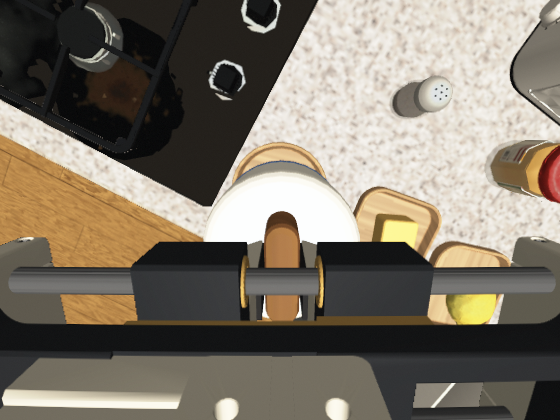

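The round cover is held level at (282,215) above the round base, whose far edge shows at (278,145).

>>> servo_tool --pt "0 0 0 0.1 -0.4 4 0.1" --pt "0 0 0 0 0 5 0.1" --pt "0 0 0 0 0 2.5 0.1" --pt "0 0 0 0 0 0.5 0.1" --pt "0 0 0 0 0 0 0.1"

```text
clock: 24.0
eef_pos: [428.7, 384.7, 109.7]
ee_rot: [3.04, 0.789, 0.007]
ft_force: [1.4, 0.7, -2.5]
gripper_width: 17.6
grip_force: 29.9
```

>>> servo_tool --pt "0 0 0 0 0 1 0.1" --pt "0 0 0 0 0 0.8 0.1" --pt "0 0 0 0 0 0.4 0.1" --pt "0 0 0 0 0 0 0.1"

```text
clock: 24.5
eef_pos: [428.2, 384.4, 86.8]
ee_rot: [3.04, 0.789, 0.005]
ft_force: [0.1, 0.3, -2.9]
gripper_width: 17.9
grip_force: 29.9
```

>>> servo_tool --pt "0 0 0 0 0 0.1 0.1" --pt "0 0 0 0 0 0 0.1" --pt "0 0 0 0 0 0 0.5" --pt "0 0 0 0 0 0 0.6" --pt "0 0 0 0 0 0 0.6"

```text
clock: 25.12
eef_pos: [428.4, 384.7, 86.3]
ee_rot: [3.04, 0.789, 0.006]
ft_force: [0.2, -0.1, 0.2]
gripper_width: 42.8
grip_force: 0.0
```

>>> servo_tool --pt "0 0 0 0 0 -3 0.6" --pt "0 0 0 0 0 -6 0.8" --pt "0 0 0 0 0 -5 1" --pt "0 0 0 -4 0 0 1" --pt "0 0 0 0 0 0 1" --pt "0 0 0 0 0 0 1"

```text
clock: 25.88
eef_pos: [392.8, 365.5, 226.0]
ee_rot: [3.041, 0.79, 0.006]
ft_force: [-0.3, 0.3, 0.0]
gripper_width: 91.6
grip_force: 0.0
```

```bash
python3 look.py round_cover w8.png;python3 look.py round_base;python3 look.py square_base
```

```text
round_cover 0.72 [280. 164.] fit [428.  385.3] 7.8 err 0.014 rows 116 209 cols 236 328
  handle [428.1 385.1] 30.1 err 0.074
tcp [393.3 365.4 225.9] [3.04  0.789 0.006]
round_base 0.63 [301. 118.] fit [429.7 384.5] 120.1 err 0.892 rows 110 189 cols 233 332
tcp [393.4 365.1 225.8] [3.04  0.788 0.006]
square_base 0.8 [394. 208.] fit [449.3 224.5] 99.3 err 0.07 rows 157 254 cols 346 449
tcp [393.3 365.  225.8] [3.04  0.788 0.006]
```

View pics/w8.png

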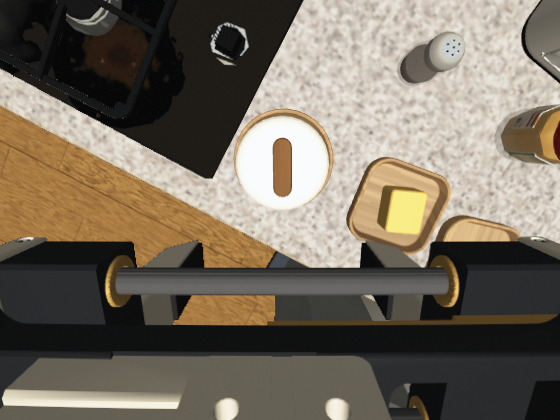

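The round cover is seated inside the rim at (284,160). Next is the square cover.

>>> servo_tool --pt "0 0 0 -2.6 5.5 0 1" --pt "0 0 0 -2.6 5.5 0 1" --pt "0 0 0 -2.6 5.5 0 1" --pt "0 0 0 -2.6 5.5 0 1" --pt "0 0 0 -2.6 5.5 0 1" --pt "0 0 0 -2.6 5.5 0 1" --pt "0 0 0 -2.6 5.5 0 1" --pt "0 0 0 -2.6 5.5 0 1"

```text
clock: 27.18
eef_pos: [425.2, -119.2, 226.3]
ee_rot: [3.04, 0.789, 0.008]
ft_force: [1.5, 0.9, 0.6]
gripper_width: 92.0
grip_force: 0.0
```

>>> servo_tool --pt "0 0 0 -2.9 5.5 0 1" --pt "0 0 0 0 2.6 0 1" --pt "0 0 9.2 0 0 0 1" --pt "0 0 9.2 0 0 0 1" --pt "0 0 9.2 0 0 0 1" --pt "0 0 9.2 0 0 0 1" --pt "0 0 9.2 0 0 0 1" --pt "0 0 0 0 0 0 1"

```text
clock: 28.18
eef_pos: [439.2, -197.8, 226.1]
ee_rot: [3.108, -0.461, 0.006]
ft_force: [-0.1, -0.2, 0.4]
gripper_width: 92.0
grip_force: 0.0
```

```bash
python3 look.py square_cover w9.png;python3 -c "
from h import *
to_tool([474.3,-215.5,66],np.radians(-107))"
```

```text
square_cover 0.7 [286. 163.] fit [ 474.4 -214.5] 73.2 err 0.049 rows 123 203 cols 248 327
  handle [ 473.6 -214.9] 162.2 err 0.111
tcp [ 439.2 -197.7  226.2] [-3.108  0.457 -0.006]
tool move cm [ 3.81  0.71 16.03] rz deg 0.3 tilt rx,ry deg [-0.05 -0.21] tcp [ 439.2 -197.7  226.2] tooly yaw -106.7
```

View pics/w9.png

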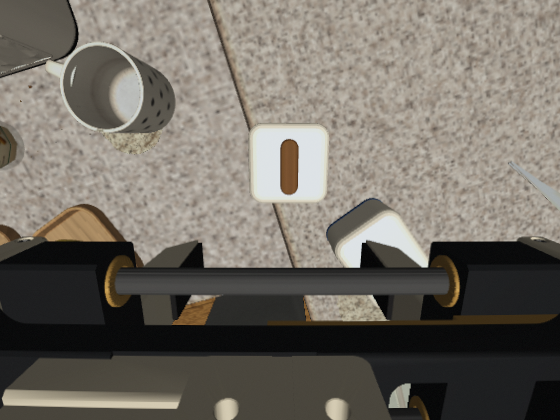

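The square cover stands squarely in line with the tool at (289,163). I take hold of it.

>>> servo_tool --pt "0 0 0 3.8 0.7 3 0.9" --pt "0 0 0 0 0 6 0.6" --pt "0 0 0 0 0 5 0.6" --pt "0 0 0 0 0 2 0.6" --pt "0 0 0 0 0 0 0.6" --pt "0 0 0 0 0 0 0.1" --pt "0 0 0 0 0 0 0.1" --pt "0 0 0 0 0 0 0.1"

```text
clock: 29.28
eef_pos: [474.8, -215.3, 67.3]
ee_rot: [-3.107, 0.461, -0.009]
ft_force: [-0.5, 0.5, 0.7]
gripper_width: 29.5
grip_force: 0.0
```

>>> servo_tool --pt "0 0 0 0 0 0 0.1" --pt "0 0 0 0 0 0 0.1"

```text
clock: 29.52
eef_pos: [474.2, -215.5, 66.5]
ee_rot: [-3.107, 0.462, -0.007]
ft_force: [0.6, -0.6, 1.3]
gripper_width: 17.8
grip_force: 30.0
```

```bash
python3 -c "
from h import *
to_tool([474.3,-215.5,66],np.radians(-107))
to_tool([449.2,223.2,220],np.radians(-80.3))"
```

```text
tool move cm [ 0.01 -0.    0.05] rz deg 0.1 tilt rx,ry deg [-0.05 -0.23] tcp [ 474.2 -215.5   66.5] tooly yaw -106.9
tool move cm [-15.1  -41.26 -15.38] rz deg -26.6 tilt rx,ry deg [-0.05 -0.23] tcp [ 474.2 -215.5   66.5] tooly yaw -106.9
```

>>> servo_tool --pt "0 0 0 0 0 -2 0.1" --pt "0 0 0 0 0 -5 0.1" --pt "0 0 -8.9 0 0 -5 0.1" --pt "0 0 -8.9 0 0 -3.4 0.1" --pt "0 0 -8.8 0 0 0 0.1"

```text
clock: 30.15
eef_pos: [474.4, -216.4, 223.8]
ee_rot: [3.128, 0.272, 0.013]
ft_force: [-0.0, 0.4, -4.0]
gripper_width: 17.7
grip_force: 30.0
```

>>> servo_tool --pt "0 0 0 -0.7 -5.5 0 0.1" --pt "0 0 0 -0.7 -5.5 0 0.1" --pt "0 0 0 -0.6 -5.5 0 0.1" --pt "0 0 0 -0.6 -5.5 0 0.1" --pt "0 0 0 -0.6 -5.5 0 0.1" --pt "0 0 0 -0.6 -5.5 0 0.1" --pt "0 0 0 -0.6 -5.5 0 0.1" --pt "0 0 0 -0.6 -5.2 0 0.1"

```text
clock: 31.15
eef_pos: [352.2, 202.0, 220.8]
ee_rot: [-3.129, -0.264, -0.006]
ft_force: [1.8, 0.1, -2.2]
gripper_width: 18.1
grip_force: 30.0
```

>>> servo_tool --pt "0 0 0 0 0 0 0.1" --pt "0 0 0 0 0 0 0.1" --pt "0 0 0 0 0 0 0.1"

```text
clock: 31.52
eef_pos: [353.4, 199.3, 220.2]
ee_rot: [3.13, 0.261, 0.006]
ft_force: [0.4, 0.4, -2.9]
gripper_width: 17.6
grip_force: 30.0
```

```bash
python3 look.py square_base w10.png;python3 -c "
from h import *
to_tool([449.2,223.2,220],np.radians(-80.3))"
```

```text
square_base 0.8 [272. 110.] fit [448.6 224.3] 9.9 err 0.035 rows 58 160 cols 225 323
tcp [353.3 199.6 220.1] [3.13  0.261 0.006]
tool move cm [ 9.85 -0.74  0.05] rz deg -0.2 tilt rx,ry deg [ 0.03 -0.21] tcp [353.3 199.6 220.1] tooly yaw -80.5
```

View pics/w10.png

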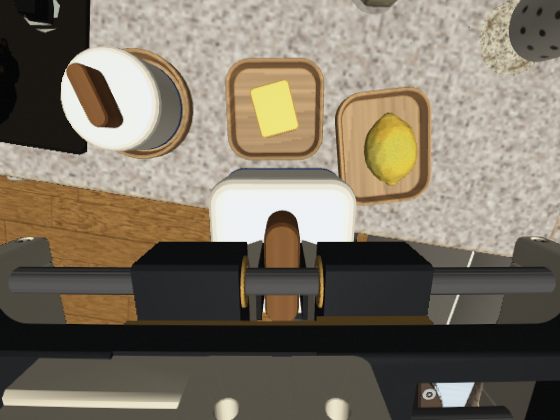

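The square base at (275,108) lines up with the held cover. I place it.

>>> servo_tool --pt "0 0 0 5 -0.4 0 0.1" --pt "0 0 0 4.8 -0.4 0 0.1" --pt "0 0 0 0 0 5 0.1" --pt "0 0 0 0 0 5 0.1" --pt "0 0 0 0 0 2 0.1" --pt "0 0 0 0 0 0 0.1" --pt "0 0 0 0 0 0 0.1"

```text
clock: 32.5
eef_pos: [449.6, 224.8, 101.4]
ee_rot: [3.13, 0.264, 0.008]
ft_force: [0.0, -0.0, -2.6]
gripper_width: 17.8
grip_force: 30.0
```

>>> servo_tool --pt "0 0 0 0 0 1 0.1" --pt "0 0 0 0 0 0.8 0.1" --pt "0 0 0 0 0 0.6 0.1" --pt "0 0 0 0 0 0.2 0.1" --pt "0 0 0 0 0 0 0.1"

```text
clock: 33.12
eef_pos: [448.8, 224.8, 74.3]
ee_rot: [3.13, 0.265, 0.006]
ft_force: [1.2, -0.8, -2.2]
gripper_width: 17.5
grip_force: 30.0
```

>>> servo_tool --pt "0 0 0 0 0 0.15 0.1" --pt "0 0 0 0 0 0 0.1" --pt "0 0 0 0 0 0 0.5" --pt "0 0 0 0 0 0 0.6" --pt "0 0 0 0 0 0 0.6"

```text
clock: 33.75
eef_pos: [449.1, 225.0, 73.1]
ee_rot: [3.13, 0.265, 0.007]
ft_force: [0.6, 0.1, -0.8]
gripper_width: 43.2
grip_force: 0.0
```

>>> servo_tool --pt "0 0 0 0 0 -3 0.6" --pt "0 0 0 0 0 -6 0.8" --pt "0 0 0 0 0 -6 1" --pt "0 0 0 -4 0 0 1" --pt "0 0 0 0 0 0 1" --pt "0 0 0 0 0 0 1"

```text
clock: 34.5
eef_pos: [408.9, 218.7, 222.8]
ee_rot: [-3.13, -0.266, -0.007]
ft_force: [1.1, 0.4, 0.5]
gripper_width: 91.6
grip_force: 0.0
```

```bash
python3 look.py square_cover w11.png;python3 look.py square_base;python3 look.py oblong_base;python3 -c "
from h import *
to_tool([310,-302,220],np.radians(-69))"
```

```text
square_cover 0.93 [279. 162.] fit [449.  225.8] 99.5 err 0.023 rows 121 203 cols 241 323
  handle [448.8 225.3] 9.3 err 0.062
tcp [409.5 218.2 222.7] [3.129 0.264 0.007]
square_base 0.56 [288. 123.] fit [449.2 224.4] 99.4 err 0.801 rows 112 207 cols 235 329
tcp [409.5 217.9 222.6] [3.129 0.263 0.007]
oblong_base 0.82 [371. 177.] fit [428.5  86.9] 16.6 err 0.31 rows 138 247 cols 339 431
tcp [409.4 217.9 222.6] [3.129 0.263 0.007]
tool move cm [-18.48  49.6    0.28] rz deg -11.4 tilt rx,ry deg [ 0.11 -0.23] tcp [409.4 217.9 222.6] tooly yaw -80.4
```

View pics/w11.png

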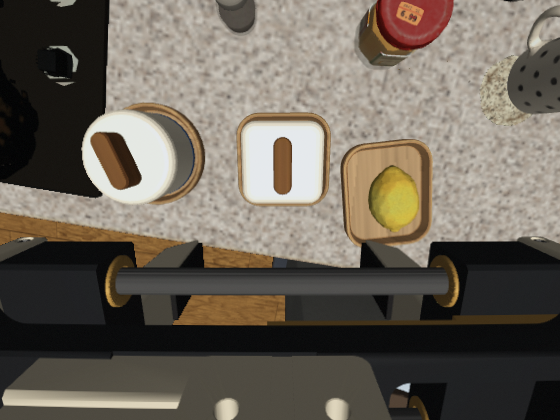

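The square cover is seated at (283,160). Last is the oblong cover.

>>> servo_tool --pt "0 0 0 -0.5 5.5 0 1" --pt "0 0 0 -1 5.5 0 1" --pt "0 0 0 -1.5 5.5 0 1" --pt "0 0 0 -2 5.5 0 1" --pt "0 0 0 -2.5 5.5 0 1" --pt "0 0 0 -3 5.5 0 1" --pt "0 0 0 -4 5.5 0 1" --pt "0 0 0 -4 5.5 0 1"

```text
clock: 35.8
eef_pos: [304.1, -239.3, 222.7]
ee_rot: [3.128, 0.26, 0.005]
ft_force: [0.5, 0.6, 0.7]
gripper_width: 91.6
grip_force: 0.0
```

>>> servo_tool --pt "0 0 -5.7 0 5.6 0 1" --pt "0 0 -5.7 0 0 0 1" --pt "0 0 0 0 0 0 1" --pt "0 0 0 0 0 0 1"

```text
clock: 36.3
eef_pos: [299.6, -277.8, 235.9]
ee_rot: [3.073, 0.568, 0.024]
ft_force: [-0.3, 0.2, 0.2]
gripper_width: 91.9
grip_force: 0.0
```

```bash
python3 look.py oblong_cover w12.png;python3 -c "
from h import *
to_tool([333.5,-293.5,75],np.radians(-69))"
```

```text
oblong_cover 0.82 [303. 173.] fit [ 332.  -292.4] 19.8 err 0.029 rows 127 225 cols 263 342
  handle [ 332.8 -292.5] 21.4 err 0.07
tcp [ 299.7 -277.7  235.9] [3.073 0.569 0.024]
tool move cm [ 2.39  2.37 16.17] rz deg -0.0 tilt rx,ry deg [ 1.1 -0.7] tcp [ 299.7 -277.7  235.9] tooly yaw -69.0
```

View pics/w12.png

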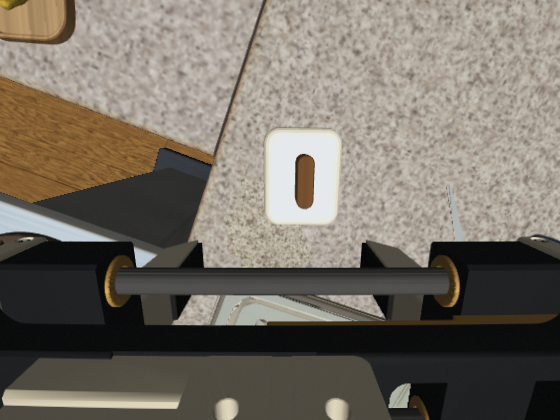

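The oblong cover is upright at (303,177). The arm is slightly past its inner reach, so I first move out to above the cover.

>>> servo_tool --pt "0 0 0 2.4 2.3 0 1" --pt "0 0 0 0 0 3 1" --pt "0 0 0 0 0 0 1" --pt "0 0 0 0 0 0 1"

```text
clock: 36.9
eef_pos: [310.5, -272.5, 226.9]
ee_rot: [3.049, 0.567, 0.052]
ft_force: [0.7, -0.4, 0.5]
gripper_width: 92.0
grip_force: 0.0
```

```bash
python3 look.py oblong_cover;python3 -c "
from h import *
to_tool([333,-293,75],np.radians(-69));print(get_obs()['q'])"
```

```text
oblong_cover 0.69 [299. 187.] fit [ 332.5 -292.2] 21.3 err 0.027 rows 140 240 cols 260 339
  handle [ 333.1 -292.2] 21.4 err 0.067
tcp [ 310.4 -272.6  226.8] [3.049 0.566 0.053]
tool move cm [ 0.97  2.03 15.32] rz deg 0.0 tilt rx,ry deg [ 2.59 -1.5 ] tcp [ 310.4 -272.6  226.8] tooly yaw -69.0
[-1.02845026 -0.43745271  1.31702335  2.14905813  0.49909637  1.11027078
 -1.1554479 ]
```

Joints 2 and 3 are at their limits, so I back out to a larger radius and come in again.

>>> servo_tool --pt "0 0 0 4 1 0 1" --pt "0 0 0 5 1 0 1" --pt "0 0 0 5 1 0 1" --pt "0 0 0 0 0 0 1"

```text
clock: 37.5
eef_pos: [404.3, -217.4, 270.2]
ee_rot: [3.01, 0.565, 0.118]
ft_force: [-1.4, -0.1, -0.4]
gripper_width: 91.6
grip_force: 0.0
```

```bash
python3 -c "
from h import *
to_tool([333,-293,150],np.radians(-69));print(get_obs()['q'])"
```

```text
tool move cm [-10.12   3.39  11.77] rz deg 0.1 tilt rx,ry deg [ 5.14 -3.5 ] tcp [ 404.3 -217.4  270.2] tooly yaw -68.9
[-1.28527277 -0.43671851  1.31518154  2.03395453  0.52435146  1.1773554
 -1.36856467]
```

>>> servo_tool --pt "2.6 -1.8 0 3 2 0 1" --pt "2.5 -1.7 0 3 2 0 1" --pt "0 0 0 4 3 1 1" --pt "0 0 0 0 0 1 1"

```text
clock: 38.0
eef_pos: [429.2, -203.2, 306.7]
ee_rot: [3.027, 0.564, 0.122]
ft_force: [0.2, -0.3, -0.2]
gripper_width: 91.7
grip_force: 0.0
```

```bash
python3 -c "
from h import *
to_tool([333,-293,150],np.radians(-69));print(get_obs()['q'])"
```

```text
tool move cm [-13.24   3.79  15.14] rz deg -0.0 tilt rx,ry deg [ 4.18 -3.82] tcp [ 429.2 -203.2  306.7] tooly yaw -69.0
[-1.35058757 -0.43737292  1.31688971  1.93400097  0.49460655  1.26658543
 -1.37970983]
```

```bash
cat > kin.py <<'E'
from h import *
from scipy.optimize import least_squares
D=[([-1.44562938,.43521359,.02496814,1.5740973,-.0116079,1.13397817,-.0750872],[141.06,608.35,225.95],[-.357085,-3.121187,.002436]),
([-1.02845026,-.43745271,1.31702335,2.14905813,.49909637,1.11027078,-1.1554479],[310.4,-272.6,226.8],[3.049,.566,.053]),
([-1.28527277,-.43671851,1.31518154,2.03395453,.52435146,1.1773554,-1.36856467],[404.3,-217.4,270.2],[3.01,.565,.118]),
([-1.35058757,-.43737292,1.31688971,1.93400097,.49460655,1.26658543,-1.37970983],[429.2,-203.2,306.7],[3.027,.564,.122])]
import itertools
def fk(q,s,v):
    yaw,h,L1,L2,L3,a0,a1,a2,a3,yt=v
    Rm=lambda ax,t:R.from_euler(ax,t)
    T=Rm('z',yaw+s[0]*q[0]);p=np.array([0,0,h])+T.apply([a0,0,0])
    T=T*Rm('y',q[1]);T=T*Rm('z',s[1]*q[2]);p=p+T.apply([a1,0,L1]);T=T*Rm('y',q[3]);p=p+T.apply([a2,0,L2])
    T=T*Rm('z',s[2]*q[4])*Rm('y',q[5]);p=p+T.apply([a3,0,L3]);T=T*Rm('z',s[3]*q[6]+yt);return p,T
def solve():
    best=None
    for s in itertools.product([1,-1],repeat=4):
        for y0 in (0,2,4):
          def res(v):
            o=[]
            for q,p,r in D:
                P,T=fk(q,s,v);o+=list((P-p)/100)+list((T.inv()*R.from_rotvec(r)).as_rotvec()*3)
            return o+list(np.array(v[5:9])/3000)
          for yt in(0,1.57,3.14,-1.57):
            z=least_squares(res,[y0,300,400,400,250,0,0,0,0,yt])
            if best is None or z.cost<best[0]: best=(z.cost,s,z.x)
    return best
if __name__=="__main__":
    b=solve();print(b[0],b[1],np.round(b[2],3).tolist())
    for q,p,r in D:
        P,T=fk(q,b[1],b[2]);print(np.round(P-p,1),np.round((T.inv()*R.from_rotvec(r)).as_rotvec(),3))
E
python3 kin.py
```

```text
0.004394880150702978 (-1, -1, -1, -1) [-0.081, 271.342, 506.548, 426.481, 324.021, -36.083, -20.843, 10.871, -84.927, 1.49]
[-0.8  0.2 -1.5] [-0. -0. -0.]
[ 3.   4.  -0.9] [ 0.002  0.004 -0.   ]
[-1.5  0.9  1.2] [0.005 0.008 0.   ]
[-0.7 -5.3  1.1] [0.005 0.006 0.   ]
```

```bash
cat > sim.py <<'E'
from kin import *
S_=(-1,-1,-1,-1);V=[-0.081,271.342,506.548,426.481,324.021,-36.083,-20.843,10.871,-84.927,1.49]
lo=np.array([-2.62,-.44,-1.27,.08,-1.32,.12,-2.74]);hi=np.array([2.62,2.09,1.32,2.57,4.46,2,2.74])
def down(yaw): return R.from_matrix(np.array([[-np.sin(yaw),np.cos(yaw),0],[np.cos(yaw),np.sin(yaw),0],[0,0,-1.]]))
# columns: x=(-s,c,0), y=(c,s,0), z=(0,0,-1)
def F(q): return fk(q,S_,V)
def err(q,p,T):
    P,A=F(q);return np.r_[(p-P)/1000,(T*A.inv()).as_rotvec()]
def jac(q):
    P,A=F(q);J=np.zeros((6,7))
    for i in range(7):
        d=q.copy();d[i]+=1e-5;p,a=F(d);J[:3,i]=(p-P)/1e-2;J[3:,i]=(a*A.inv()).as_rotvec()/1e-5
    return J
def step(q,p,T,n=3,lam=.02,clip=True):
    for _ in range(n):
        J=jac(q);e=err(q,p,T);free=np.ones(7,bool)
        for _ in range(3):
            Jf=J[:,free];dq=np.zeros(7);dq[free]=Jf.T@np.linalg.solve(Jf@Jf.T+lam**2*np.eye(6),e)
            bad=((q+dq<lo)|(q+dq>hi))&free
            if not clip or not bad.any(): break
            free&=~bad
        q=np.clip(q+dq,lo,hi) if clip else q+dq
    return q
def run(q,wps,start,ds=20.,v=True):
    x,y,z,a=start
    for w in wps:
        w=list(w);n=int(max(1,np.linalg.norm(np.array(w[:3])-[x,y,z])/ds,abs(w[3]-a)/4))
        for i in range(1,n+1):
            t=i/n;q=step(q,np.array([x,y,z])*(1-t)+np.array(w[:3])*t,down(np.radians(a*(1-t)+w[3]*t)))
        x,y,z,a=w
        if v: print(w,np.round(q,2),"err",np.round(np.linalg.norm(err(q,np.array(w[:3]),down(np.radians(a)))),3))
    return q
if __name__=="__main__":
    q=np.array(D[0][0]);print(F(q)[1].as_matrix().round(2),down(np.radians(77)).as_matrix().round(2))
    W=[(141,608,226,0),(430,228,227,0),(445,-252,227,0),(472,-352,227,0),(476,-352,19,0),(476,-352,160,0),(426,357,158,0),(429,384,24,0),(429,384,214,0),(467,-453,214,0),(467,-452,74,-73),(467,-452,18,-73),(467,-451,160,-73),(369,68,168,-73),(429,86,25,-73),(429,86,215,-73),(397,80,215,-73),(458,-60,215,-61),(483,-83,79,-61),(483,-83,230,-61),(429,384,230,-61),(429,384,86,-61),(429,384,226,-61),(393,365,226,-61),(439,-198,226,-61),(439,-198,226,-107),(474,-215,66,-107),(474,-215,150,-107),(474,-215,220,-80.5),(353,200,220,-80.5),(449,224,220,-80.5),(449,224,73,-80.5),(449,224,223,-80.5),(409,218,223,-80.5),(304,-239,223,-80.5),(300,-278,223,-69)]
    run(q,W,(141,608,226,77))
E
python3 sim.py
```

```text
[[-0.97  0.23 -0.  ]
 [ 0.23  0.97 -0.  ]
 [-0.   -0.   -1.  ]] [[-0.97  0.22  0.  ]
 [ 0.22  0.97  0.  ]
 [ 0.    0.   -1.  ]]
[141, 608, 226, 0] [-1.61  0.44  0.24  1.58 -0.11  1.14 -1.35] err 0.0
[430, 228, 227, 0] [-1.1   0.21  0.56  1.91 -0.12  1.05 -0.49] err 0.0
[445, -252, 227, 0] [-0.43  0.33  0.96  1.87 -0.3   1.1   0.64] err 0.0
[472, -352, 227, 0] [-0.17  0.5   0.93  1.67 -0.43  1.18  0.86] err 0.0
[476, -352, 19, 0] [-0.05  0.79  0.73  1.81 -0.7   0.82  1.04] err 0.0
[476, -352, 160, 0] [-0.14  0.59  0.87  1.74 -0.51  1.06  0.91] err 0.0
[426, 357, 158, 0] [-1.35  0.46  0.66  1.83 -0.34  0.97 -0.54] err 0.0
[429, 384, 24, 0] [-1.28  0.69  0.54  1.86 -0.51  0.73 -0.45] err 0.0
[429, 384, 214, 0] [-1.38  0.42  0.68  1.72 -0.3   1.1  -0.61] err 0.0
[467, -453, 214, 0] [ 0.02  0.66  0.95  1.52 -0.55  1.25  1.05] err 0.0
[467, -452, 74, -73] [-0.05  0.93  1.07  1.63 -0.89  1.14 -0.02] err 0.0
[467, -452, 18, -73] [-0.03  1.    1.02  1.64 -0.96  1.07  0.02] err 0.0
[467, -451, 160, -73] [-0.08  0.83  1.15  1.57 -0.79  1.27 -0.08] err 0.0
[369, 68, 168, -73] [-1.53  0.04  1.19 
[... 956 characters left out ...]
77  0.89 -0.97] err 0.0
[474, -215, 150, -107] [-0.6   0.58  1.12  1.93 -0.61  1.03 -1.07] err 0.0
[474, -215, 220, -80.5] [-0.61  0.42  1.11  1.86 -0.42  1.12 -0.75] err 0.0
[353, 200, 220, -80.5] [-1.45  0.03  0.8   2.11 -0.02  1.02 -2.04] err 0.0
[449, 224, 220, -80.5] [-1.33  0.29  0.85  1.9  -0.25  1.06 -1.78] err 0.0
[449, 224, 73, -80.5] [-1.2   0.54  0.71  2.03 -0.51  0.75 -1.58] err 0.0
[449, 224, 223, -80.5] [-1.34  0.29  0.86  1.9  -0.25  1.07 -1.78] err 0.0
[409, 218, 223, -80.5] [-1.42  0.19  0.87  1.98 -0.17  1.04 -1.88] err 0.0
[304, -239, 223, -80.5] [-1.03 -0.44  1.27  2.16  0.46  1.16 -1.39] err 0.0
[300, -278, 223, -69] [-1.   -0.44  1.32  2.13  0.46  1.17 -1.1 ] err 0.009
```

```bash
cat > srch.py <<'E'
from sim import *
import multiprocessing as mp, sys
rng=np.random.default_rng(0)
q0=np.array(D[3][0]);st=(429,-203,307,-69)
def mar(q): return np.minimum(q-lo,hi-q).min()
def ev(W):
    try:
        q=q0;s=st;ms=[]
        for w in W: q=run(q,[w],s,40,False);ms.append(mar(q));s=w
        q1=q;ya=W[-1][3];fy=-69
        for w in [(345,-300,220,fy),(333,-293,75,fy),(333,-293,220,fy),(380,-60,220,fy-4),(429,86,220,fy-4),(429,86,81,fy-4)]:
            q=run(q,[w],s,40,False);s=w;ms.append(mar(q))
            if np.linalg.norm(err(q,np.array(w[:3]),down(np.radians(w[3]))))>.005: ms.append(-1)
        return min(ms[1:]),W,ms,q1
    except Exception as e: return -9,W,[],None
if __name__=="__main__":
    P=[(450,-100),(450,100),(430,384),(300,520),(141,608),(470,-350),(550,-250),(520,0),(380,-400)]
    C=[]
    for _ in range(160):
        k=rng.integers(1,4);C.append([(*P[rng.integers(len(P))],int(rng.choice([200,260,330])),int(rng.choice([-100,-69,-40,0,40,77,110]))) for _ in range(k)])
    with mp.Pool() as p: r=p.map(ev,C)
    r.sort(key=lambda t:-t[0])
    for t in r[:6]: print(round(t[0],2),t[1],np.round(t[2],2),np.round(t[3],2))
    for w in P[:7]: 
        q=run(q0,[(*w,260,-69)],st,40)
E
nproc; OMP_NUM_THREADS=1 timeout 400 python3 srch.py
```

```text
4
0.39 [(141, 608, 330, -69), (141, 608, 200, 110), (450, 100, 330, 110)] [0.17 0.9  0.49 0.57 0.4  0.54 0.43 0.54 0.39] [-0.62  0.05  0.3   1.8  -0.01  1.3   1.61]
0.35 [(141, 608, 330, -69), (430, 384, 200, 40), (450, -100, 200, 40)] [0.17 0.82 0.56 0.4  0.4  0.35 0.42 0.54 0.39] [-0.43  0.19  0.58  2.01 -0.13  0.98  0.91]
0.23 [(141, 608, 330, -69), (430, 384, 200, 0), (550, -250, 330, 77)] [0.17 0.83 0.63 0.28 0.4  0.23 0.41 0.54 0.39] [-0.15  0.37  0.62  1.47 -0.21  1.37  1.83]
0.11 [(300, 520, 200, -100), (300, 520, 330, -40), (520, 0, 200, -100)] [0.12 0.64 0.32 0.16 0.39 0.11 0.39 0.53 0.39] [-0.96  0.41  1.    1.88 -0.4   1.06 -1.54]
0.09 [(141, 608, 200, -40), (520, 0, 200, -69)] [0.76 0.38 0.14 0.38 0.09 0.39 0.53 0.39] [-0.91  0.39  0.94  1.88 -0.36  1.05 -1.03]
0.04 [(520, 0, 200, -40), (141, 608, 200, 40)] [0.   0.41 0.04 0.33 0.11 0.39 0.53 0.39] [-2.1   0.61  0.91  1.61 -0.51  1.18 -0.38]
[450, -100, 260, -69] [-1.56 -0.44  1.32  2.    0.45  1.28 -1.61] err 0.032
[450, 100, 260, -69] [-2.   -0.44  1.32  2.    0.45  1.28 -2.04] err 0.032
[430, 384, 260, -69] [-1.68  0.51  1.12  1.66 -0.47  1.27 -1.68] err 0.0
[300, 520, 260, -69] [-1.73  0.44  0.76  1.6  -0.32  1.23 -2.12] err 0.0
[141, 608, 260, -69] [-1.66  0.42  0.3   1.53 -0.13  1.22 -2.54] err 0.0
[470, -350, 260, -69] [-1.17 -0.44  1.32  1.89  0.45  1.35 -1.17] err 0.139
[550, -250, 260, -69] [-1.38 -0.44  1.32  1.88  0.45  1.37 -1.38] err 0.155
```

>>> servo_tool --pt "0 0 0 2.1 -5.5 0 1" --pt "0 0 0 2.1 -5.5 0 1" --pt "0 0 0 2.1 -5.5 0 1" --pt "0 0 0 2.1 -5.5 0 1" --pt "0 0 0 2.1 -5.5 0 1" --pt "0 0 0 2.1 -5.5 0 1"

```text
clock: 38.75
eef_pos: [426.7, 150.4, 289.7]
ee_rot: [3.029, 0.562, 0.116]
ft_force: [0.6, 0.2, -0.6]
gripper_width: 91.8
grip_force: 0.0
```

```bash
python3 -c "
from h import *
to_tool([300,520,260],np.radians(-69));print(get_obs()['q'])"
```

```text
tool move cm [  1.34 -39.16   0.26] rz deg -0.1 tilt rx,ry deg [ 4.09 -3.62] tcp [426.7 150.4 289.7] tooly yaw -69.1
[-1.59484705  0.01434083  1.13208716  1.97715676  0.07191609  1.10317996
 -1.69756128]
```

>>> servo_tool --pt "2.1 -1.8 0 0.2 -5.6 0 1" --pt "2 -1.8 0 0.2 -5.6 0 1" --pt "0 0 0 0.2 -5.6 0 1" --pt "0 0 0 0.2 -5.6 0 1" --pt "0 0 0 0.2 -5.6 0 1" --pt "0 0 0 0.2 -5.6 0 1" --pt "0 0 0 0.2 -5.6 0 1"

```text
clock: 39.62
eef_pos: [299.5, 520.5, 283.9]
ee_rot: [3.088, 0.572, 0.001]
ft_force: [0.8, 0.5, 0.5]
gripper_width: 92.1
grip_force: 0.0
```

```bash
cat > srch2.py <<'E'
from srch import *
import srch
if __name__=="__main__":
    o=get_obs();to_tool([300,520,260],np.radians(-69));print(np.round(o["q"],2))
    srch.q0=o["q"];srch.st=(*o["eef_pos"],-69)
    C=[]
    for a in [(300,520,230,20),(300,520,230,77),(300,520,230,110),(141,608,230,20),(141,608,230,77),(200,570,230,50),(430,384,230,20),(430,384,230,77)]:
        for b in [None,(430,300,200,-20),(430,300,200,40),(480,100,200,40),(430,300,200,77),(450,-100,200,40),(450,-100,200,77),(450,-100,200,0)]: C.append([a]+([b] if b else [])+[(420,-230,220,-20)])
    with mp.Pool() as p: r=p.map(ev,C)
    r.sort(key=lambda t:-t[0])
    for t in r[:6]: print(round(t[0],2),t[1],np.round(t[2],2),np.round(t[3],2))
E
OMP_NUM_THREADS=1 timeout 500 python3 srch2.py
```

```text
tool move cm [0.03 0.06 2.39] rz deg -0.0 tilt rx,ry deg [ 0.09 -0.03] tcp [299.5 520.5 283.9] tooly yaw -69.0
[-1.76  0.46  0.95  1.6  -0.39  1.28 -1.96]
0.02 [(300, 520, 230, 110), (430, 300, 200, 77), (420, -230, 220, -20)] [0.85 0.71 0.17 0.02 0.32 0.1  0.39 0.53 0.39] [-0.65  0.31  1.15  1.96 -0.32  1.07  0.3 ]
0.02 [(300, 520, 230, 77), (430, 300, 200, 77), (420, -230, 220, -20)] [0.85 0.71 0.17 0.02 0.32 0.1  0.39 0.53 0.39] [-0.65  0.31  1.15  1.96 -0.32  1.07  0.3 ]
0.02 [(430, 384, 230, 20), (480, 100, 200, 40), (420, -230, 220, -20)] [0.62 0.52 0.17 0.02 0.32 0.1  0.39 0.53 0.39] [-0.65  0.31  1.15  1.96 -0.32  1.07  0.3 ]
0.02 [(300, 520, 230, 20), (430, 300, 200, 77), (420, -230, 220, -20)] [0.69 0.71 0.17 0.02 0.32 0.1  0.39 0.53 0.39] [-0.65  0.31  1.15  1.96 -0.32  1.07  0.3 ]
0.02 [(430, 384, 230, 77), (450, -100, 200, 77), (420, -230, 220, -20)] [0.76 0.41 0.07 0.02 0.32 0.1  0.39 0.53 0.39] [-0.72  0.36  1.25  1.96 -0.38  1.09  0.35]
0.02 [(300, 520, 230, 77), (480, 100, 200, 40), (420, -230, 220, -20)] [0.85 0.5  0.15 0.02 0.32 0.1  0.39 0.53 0.39] [-0.66  0.32  1.17  1.96 -0.33  1.08  0.31]
```

```bash
sed -i 's/(345,-300,220,fy),(333,-293,75,fy),(333,-293,220,fy),(380,-60,220,fy-4),(429,86,220,fy-4)/(380,-310,165,fy),(333,-293,150,fy),(333,-293,75,fy),(333,-293,165,fy),(400,-60,165,fy-4),(429,86,165,fy-4)/' srch.py
sed -i 's/+\[(420,-230,220,-20)\]/+[(440,-250,l,y)]/; s/\]: C.append/]:\n         for l in(170,210):\n          for y in(-69,-20,30): C.append/' srch2.py
OMP_NUM_THREADS=1 timeout 570 python3 srch2.py
```

```text
tool move cm [0.03 0.06 2.39] rz deg -0.0 tilt rx,ry deg [ 0.09 -0.03] tcp [299.5 520.5 283.9] tooly yaw -69.0
[-1.76  0.46  0.95  1.6  -0.39  1.28 -1.96]
0.06 [(300, 520, 230, 110), (440, -250, 210, -69)] [0.85 0.16 0.2  0.15 0.33 0.12 0.06 0.17 0.35] [-0.58  0.42  1.16  1.91 -0.43  1.1  -0.45]
0.04 [(430, 384, 230, 20), (430, 300, 200, 77), (440, -250, 210, -69)] [0.62 0.71 0.14 0.18 0.13 0.31 0.1  0.04 0.16 0.34] [-0.59  0.43  1.18  1.91 -0.45  1.11 -0.44]
0.04 [(430, 384, 230, 77), (430, 300, 200, 77), (440, -250, 170, -69)] [0.76 0.71 0.16 0.15 0.1  0.29 0.07 0.04 0.16 0.34] [-0.56  0.51  1.16  1.95 -0.55  1.04 -0.36]
0.04 [(300, 520, 230, 20), (430, 300, 200, -20), (440, -250, 170, -69)] [0.69 0.47 0.19 0.17 0.12 0.31 0.09 0.04 0.16 0.34] [-0.54  0.5   1.13  1.95 -0.53  1.03 -0.38]
0.04 [(430, 384, 230, 20), (430, 300, 200, 40), (440, -250, 210, -69)] [0.62 0.65 0.13 0.17 0.12 0.31 0.09 0.04 0.16 0.34] [-0.6   0.44  1.19  1.91 -0.46  1.11 -0.43]
0.04 [(141, 608, 230, 20), (440, -250, 170, -69)] [0.75 0.15 0.14 0.09 0.28 0.06 0.04 0.16 0.34] [-0.57  0.52  1.17  1.95 -0.56  1.05 -0.35]
```

```bash
cat > srch3.py <<'E'
from srch import *
import srch
if __name__=="__main__":
    o=get_obs();srch.q0=o["q"];srch.st=(*o["eef_pos"],-69);C=[]
    for a in [(141,608,300,-69),(200,580,300,-69),(300,520,284,-69)]:
        for y in(77,110,140):
            for b in [(141,608,200,y),(300,520,200,y)]:
                for c in [(450,100,300,y),(450,-100,200,40),(450,-100,300,77),(480,-150,250,y)]: C.append([a,b,c])
    with mp.Pool() as p: r=p.map(ev,C)
    r.sort(key=lambda t:-t[0])
    for t in r[:8]: print(round(t[0],2),t[1],np.round(t[2],2),np.round(t[3],2))
E
OMP_NUM_THREADS=1 timeout 570 python3 srch3.py
```

```text
0.12 [(300, 520, 284, -69), (300, 520, 200, 140), (450, 100, 300, 140)] [0.39 0.87 0.51 0.22 0.18 0.35 0.14 0.12 0.24 0.39] [-0.95  0.07  0.63  1.86 -0.04  1.23  2.14]
0.07 [(200, 580, 300, -69), (300, 520, 200, 140), (450, 100, 300, 140)] [0.41 0.87 0.51 0.21 0.16 0.33 0.13 0.07 0.19 0.37] [-0.97  0.07  0.65  1.86 -0.04  1.23  2.14]
0.06 [(141, 608, 300, -69), (300, 520, 200, 140), (450, 100, 300, 140)] [0.37 0.87 0.51 0.2  0.15 0.33 0.12 0.06 0.18 0.36] [-0.98  0.07  0.66  1.86 -0.04  1.23  2.14]
0.04 [(141, 608, 300, -69), (300, 520, 200, 110), (450, 100, 300, 110)] [0.37 0.88 0.51 0.17 0.12 0.31 0.09 0.04 0.16 0.34] [-1.05  0.07  0.73  1.86 -0.05  1.23  1.62]
0.04 [(300, 520, 284, -69), (300, 520, 200, 110), (450, 100, 300, 110)] [0.39 0.87 0.51 0.19 0.14 0.32 0.11 0.04 0.15 0.34] [-1.03  0.07  0.71  1.86 -0.05  1.23  1.62]
0.04 [(200, 580, 300, -69), (300, 520, 200, 77), (450, 100, 300, 77)] [0.41 0.86 0.51 0.15 0.1  0.29 0.07 0.04 0.15 0.34] [-1.13  0.07  0.81  1.87 -0.05  1.23  1.04]
0.03 [(200, 580, 300, -69), (141, 608, 200, 110), (450, 100, 300, 110)] [0.41 0.91 0.5  0.12 0.06 0.26 0.04 0.03 0.15 0.34] [-1.14  0.07  0.82  1.87 -0.05  1.23  1.62]
0.03 [(200, 580, 300, -69), (141, 608, 200, 140), (450, 100, 300, 140)] [0.41 0.9  0.51 0.14 0.09 0.29 0.07 0.03 0.15 0.34] [-1.06  0.07  0.74  1.86 -0.05  1.23  2.14]
```

```bash
cat > s4.py <<'E'
from srch import *
import srch
if __name__=="__main__":
    o=get_obs();srch.q0=o["q"];srch.st=(*o["eef_pos"],-69)
    C=[[(430,200,210,-69),w] for w in [(440,-250,170,-69),(480,-330,170,-69),(470,-450,170,-69),(470,-450,100,-69),(550,-450,120,-69),(550,-450,120,-20),(470,-450,120,-30),(470,-450,120,0),(550,-350,150,30)]]
    C+=[[(300,520,230,0),(440,0,200,0),w] for w in [(470,-450,120,0),(470,-450,120,-69),(550,-450,120,0)]]
    with mp.Pool() as p: r=p.map(ev,C)
    for t in r: print(round(t[0],2),t[1],np.round(t[2],2),np.round(t[3],2))
E
OMP_NUM_THREADS=1 timeout 570 python3 s4.py
```

```text
0.04 [(430, 200, 210, -69), (440, -250, 170, -69)] [0.23 0.21 0.2  0.15 0.33 0.12 0.04 0.16 0.34] [-0.53  0.49  1.11  1.95 -0.51  1.02 -0.39]
0.05 [(430, 200, 210, -69), (480, -330, 170, -69)] [0.23 0.29 0.2  0.15 0.33 0.12 0.05 0.16 0.35] [-0.28  0.62  1.03  1.75 -0.59  1.11 -0.27]
0.03 [(430, 200, 210, -69), (470, -450, 170, -69)] [0.23 0.34 0.19 0.14 0.32 0.11 0.03 0.14 0.33] [-0.01  0.73  0.98  1.56 -0.64  1.2  -0.11]
0.07 [(430, 200, 210, -69), (470, -450, 100, -69)] [0.23 0.41 0.21 0.16 0.33 0.13 0.07 0.19 0.37] [ 0.03  0.8   0.91  1.62 -0.7   1.08 -0.07]
0.07 [(430, 200, 210, -69), (550, -450, 120, -69)] [0.23 0.42 0.21 0.16 0.33 0.13 0.07 0.19 0.37] [ 0.03  0.86  0.9   1.43 -0.69  1.19 -0.19]
0.04 [(430, 200, 210, -69), (550, -450, 120, -20)] [0.23 0.53 0.15 0.1  0.29 0.07 0.04 0.15 0.34] [ 0.09  0.82  0.79  1.43 -0.6   1.14  0.62]
0.03 [(430, 200, 210, -69), (470, -450, 120, -30)] [0.23 0.47 0.14 0.09 0.28 0.06 0.03 0.14 0.33] [ 0.06  0.75  0.85  1.61 -0.62  1.08  0.56]
0.02 [(430, 200, 210, -69), (470, -450, 120, 0)] [0.23 0.53 0.09 0.04 0.24 0.02 0.04 0.15 0.34] [ 0.1   0.72  0.79  1.61 -0.57  1.06  1.06]
0.01 [(430, 200, 210, -69), (550, -350, 150, 30)] [0.23 0.58 0.07 0.01 0.22 0.11 0.03 0.14 0.33] [-0.06  0.66  0.74  1.58 -0.48  1.09  1.33]
0.02 [(300, 520, 230, 0), (440, 0, 200, 0), (470, -450, 120, 0)] [0.63 0.22 0.41 0.02 0.02 0.22 0.11 0.04 0.15 0.34] [ 0.03  0.77  0.91  1.6  -0.66  1.1   1.11]
0.02 [(300, 520, 230, 0), (440, 0, 200, 0), (470, -450, 120, -69)] [0.63 0.22 0.25 0.02 0.02 0.22 0.11 0.04 0.15 0.34] [-0.05  0.85  1.07  1.6  -0.79  1.18 -0.01]
0.0 [(300, 520, 230, 0), (440, 0, 200, 0), (550, -450, 120, 0)] [0.63 0.22 0.44 0.   0.   0.21 0.1  0.04 0.16 0.34] [ 0.04  0.85  0.88  1.43 -0.68  1.18  1.01]
```

>>> servo_tool --pt "0 0 0 0.1 5.7 1.2 1" --pt "0 0 0 0.1 5.7 1.2 1" --pt "0 0 0 0.1 5.7 1.2 1" --pt "0 0 0 0.1 5.7 1.2 1" --pt "0 0 0 0.1 5.8 1.3 1" --pt "0 0 0 0.1 5.8 1.3 1" --pt "0 0 0 -1.6 5.7 0.4 1" --pt "0 0 0 -1.6 5.7 0.4 1"

```text
clock: 40.62
eef_pos: [439.3, 80.6, 202.1]
ee_rot: [3.088, 0.572, -0.0]
ft_force: [0.5, -0.5, 0.6]
gripper_width: 92.3
grip_force: 0.0
```

>>> servo_tool --pt "0 0 0 -1.6 5.7 0.4 1" --pt "0 0 0 -1.6 5.7 0.4 1" --pt "0 0 0 -1.6 5.7 0.5 1" --pt "0 0 0 -1.6 5.7 0.5 1" --pt "0 0 0 -1.6 5.7 0.5 1" --pt "0 0 0 -1.6 5.7 0.5 1" --pt "0 0 0 -1.6 5.7 0.4 1" --pt "0 0 0 0 0 0 1"

```text
clock: 41.62
eef_pos: [475.6, -335.2, 169.9]
ee_rot: [3.089, 0.559, -0.003]
ft_force: [0.5, 0.1, -0.3]
gripper_width: 92.1
grip_force: 0.0
```

```bash
python3 -c "
from h import *
to_tool([380,-310,165],np.radians(-69));to_tool([333,-292.5,150],np.radians(-69));print(get_obs()['q'])"
```

```text
tool move cm [-8.07 -5.71  0.5 ] rz deg -0.5 tilt rx,ry deg [0.11 0.13] tcp [ 475.6 -335.2  169.9] tooly yaw -69.5
tool move cm [-11.85  -9.     2.  ] rz deg -0.5 tilt rx,ry deg [0.11 0.13] tcp [ 475.6 -335.2  169.9] tooly yaw -69.5
[-0.08300582  0.53833024  0.89834608  1.80220098 -0.48120151  1.03677066
 -0.21342506]
```

>>> servo_tool --pt "0 0 0 -4 -3 0.6 1" --pt "0 0 0 -4 -3 0.7 1" --pt "0 0 0 -3.9 -3 0.7 1" --pt "0 0 0 0 0 0 1" --pt "0 0 0 0 0 0 1"

```text
clock: 42.25
eef_pos: [336.4, -287.0, 150.7]
ee_rot: [-3.088, -0.576, -0.003]
ft_force: [0.3, -0.9, 0.7]
gripper_width: 92.0
grip_force: 0.0
```

```bash
python3 look.py oblong_cover; python3 -c "
from h import *
to_tool([333,-292.5,75],np.radians(-69));print(get_obs()['q'])"
```

```text
oblong_cover 0.95 [286. 212.] fit [ 333.3 -292.1] 19.1 err 0.135 rows 154 267 cols 236 338
  handle [ 334.7 -292.1] 20.8 err 0.072
tcp [ 337.1 -287.7  150.9] [3.088e+00 5.770e-01 2.000e-03]
tool move cm [-0.57  0.29  7.59] rz deg 0.2 tilt rx,ry deg [ 0.04 -0.08] tcp [ 337.1 -287.7  150.9] tooly yaw -68.8
[-0.188073    0.32528651  0.98995505  2.14650434 -0.36670166  0.84514886
 -0.1754415 ]
```

>>> servo_tool --pt "0 0 0 -0.5 0.3 1 0.8" --pt "0 0 0 0 0 3.5 0.6" --pt "0 0 0 0 0 2.3 0.6" --pt "0 0 0 0 0 0.8 0.6" --pt "0 0 0 0 0 0 0.5" --pt "0 0 0 0 0 0 0.1" --pt "0 0 0 0 0 0 0.1" --pt "0 0 0 0 0 0 0.1"

```text
clock: 43.35
eef_pos: [333.2, -292.2, 75.3]
ee_rot: [3.088, 0.576, 0.004]
ft_force: [1.1, 0.3, 1.6]
gripper_width: 20.6
grip_force: 1.6
```

>>> servo_tool --pt "0 0 0 0 0 0 0.1" --pt "0 0 0 0 0 0 0.1"

```text
clock: 43.6
eef_pos: [333.0, -292.2, 75.1]
ee_rot: [-3.088, -0.575, -0.003]
ft_force: [0.2, -0.9, 1.0]
gripper_width: 17.7
grip_force: 29.9
```

```bash
python3 -c "
from h import *
to_tool([400,-60,165],np.radians(-73));to_tool([428.6,86.6,81.5],np.radians(-73));print(get_obs()['q'])"
```

```text
tool move cm [ 14.63 -19.25  -8.97] rz deg 4.1 tilt rx,ry deg [ 0.01 -0.11] tcp [ 333.  -292.2   75.1] tooly yaw -68.9
tool move cm [ 22.56 -31.89  -0.6 ] rz deg 4.1 tilt rx,ry deg [ 0.01 -0.11] tcp [ 333.  -292.2   75.1] tooly yaw -68.9
[-2.43895312e-02  4.55605245e-01  8.36220941e-01  2.22041706e+00
 -5.49712144e-01  6.79049364e-01  3.15785378e-04]
```

>>> servo_tool --pt "0 0 0 0 0 -3 0.1" --pt "0 0 0 0 0 -6 0.1" --pt "0 0 0 3.6 -4.8 0 0.1" --pt "0 0 0 3.7 -4.8 0 0.1" --pt "0 0 0 3.7 -4.8 0 0.1" --pt "0 0 0 3.6 -4.8 0 0.1" --pt "0 0 2.2 0 0 0 0.1" --pt "0 0 2.1 0 0 0 0.1"

```text
clock: 44.6
eef_pos: [399.2, -60.6, 165.0]
ee_rot: [-3.108, -0.457, -0.001]
ft_force: [-1.3, 0.1, -2.1]
gripper_width: 17.6
grip_force: 30.0
```

```bash
python3 look.py oblong_base; python3 -c "
from h import *
to_tool([428.6,86.4,81.2],np.radians(-73.4));print(get_obs()['q'],get_obs()['ft_force'])"
```

```text
oblong_base 0.73 [172. 120.] fit [427.9  85.9] 16.8 err 0.335 rows 63 200 cols 92 210
tcp [399.2 -61.7 165.1] [-3.108e+00 -4.530e-01 -2.000e-03]
tool move cm [  7.04 -13.35   8.4 ] rz deg -0.0 tilt rx,ry deg [-0.02 -0.07] tcp [399.2 -61.7 165.1] tooly yaw -73.4
[-0.89233105  0.21998217  1.1014277   2.21353464 -0.26455738  0.84399306
 -0.90403611] [-0.48534534 -0.89857457 -3.13502894]
```

>>> servo_tool --pt "0 0 0 2.4 -4.5 0 0.1" --pt "0 0 0 2.3 -4.5 0 0.1" --pt "0 0 0 2.3 -4.3 0 0.1" --pt "0 0 0 0 0 0 0.1" --pt "0 0 0 0 0 3 0.1" --pt "0 0 0 0 0 2.5 0.1" --pt "0 0 0 0 0 0 0.1" --pt "0 0 0 0 0 0 0.1"

```text
clock: 45.7
eef_pos: [428.9, 85.9, 111.1]
ee_rot: [-3.108, -0.455, -0.003]
ft_force: [-1.1, -0.5, -2.4]
gripper_width: 17.7
grip_force: 30.0
```

```bash
python3 look.py oblong_base; python3 -c "
from h import *
to_tool([428.6,86.4,81.2],np.radians(-73.4));print(get_obs()['q'],get_obs()['ft_force'])"
```

```text
oblong_base 0.59 [283. 148.] fit [428.7  88.1] 15.3 err 0.892 rows 138 168 cols 219 346
tcp [429.1  86.7 111.3] [-3.107 -0.457 -0.005]
tool move cm [-0.07  0.02  3.01] rz deg 0.1 tilt rx,ry deg [-0.03 -0.18] tcp [429.1  86.7 111.3] tooly yaw -73.3
[-1.03923814  0.39124734  0.94171856  2.20272767 -0.46882785  0.75421508
 -1.0611984 ] [ 0.37647944  1.30640919 -2.86510076]
```

>>> servo_tool --pt "0 0 0 0 0 1 0.1" --pt "0 0 0 0 0 1 0.1" --pt "0 0 0 0 0 0.7 0.1" --pt "0 0 0 0 0 0.2 0.1" --pt "0 0 0 0 0 0 0.1"

```text
clock: 46.42
eef_pos: [428.4, 86.9, 81.2]
ee_rot: [-3.108, -0.458, -0.002]
ft_force: [-0.7, -0.2, -1.8]
gripper_width: 17.9
grip_force: 30.0
```

>>> servo_tool --pt "0 0 0 0 0 0.1 0.1" --pt "0 0 0 0 0 0 0.1" --pt "0 0 0 0 0 0 0.5" --pt "0 0 0 0 0 0 0.6" --pt "0 0 0 0 0 0 0.6"

```text
clock: 47.05
eef_pos: [428.5, 87.2, 80.4]
ee_rot: [-3.107, -0.459, -0.003]
ft_force: [-0.6, 0.0, -1.1]
gripper_width: 43.0
grip_force: 0.0
```

>>> servo_tool --pt "0 0 0 0 0 -3 0.6" --pt "0 0 0 0 0 -6 0.8" --pt "0 0 0 0 0 -5 1" --pt "0 0 0 -2 0 0 1" --pt "0 0 0 0 0 0 1" --pt "0 0 0 0 0 0 1"

```text
clock: 47.8
eef_pos: [409.2, 81.8, 220.1]
ee_rot: [-3.107, -0.46, -0.002]
ft_force: [-0.6, -0.0, -0.1]
gripper_width: 91.8
grip_force: 0.0
```

```bash
python3 look.py oblong_cover w13.png; python3 - <<'E'
from h import *
for cam in("top","scene"):
    d=get_image(cam);cv2.imwrite(f"pics/{cam}9.png",d["frame"][:,:,::-1])
E
python3 -c "
import cv2,numpy as np
a=cv2.imread('pics/w13.png');b=cv2.imread('pics/scene9.png')[130:270,140:330];b=cv2.resize(b,(400,295))
c=np.zeros((600,800,3),np.uint8);c[:300,:400]=cv2.resize(a,(400,300));c[:295,400:]=b;t=cv2.imread('pics/top9.png')[140:290,100:430];c[300:,:]=cv2.resize(t,(800,300));cv2.imwrite('pics/fin.png',c)"
```

```text
oblong_cover 0.94 [282. 184.] fit [427.   87.5] 16.5 err 0.014 rows 130 235 cols 241 324
  handle [426.9  87. ] 16.7 err 0.062
tcp [409.4  81.3 220.1] [3.107e+00 4.590e-01 2.000e-03]
```

View pics/fin.png

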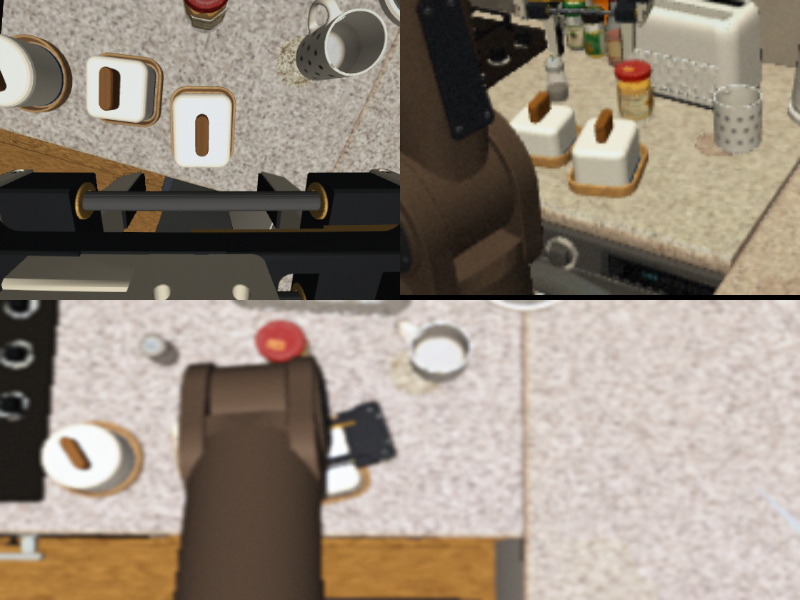

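The last picture shows all three covers down level inside their rims: oblong at (202,130), square at (122,88) and round at (20,72). The mug and the honey jar are where they were. I hand the job in.

```bash
python3 -c "
from rig import *
print(close_job())"
```

```text
the job is handed in; nothing more can be done
None
```

The job is handed in: the tomato and the lemon lie in the middle of their bases, and each of the three covers is on its own base, level inside the rim in the last pictures, with the clock at about 48 s of the 141 s allowed; no verdict was shown.

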